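Change over the bottles on a bulk ink feed and prime it

ROBOT

A 7-joint arm with a two-finger parallel gripper is mounted at the origin on the work surface. World frame = base frame: x ahead of the robot, y to its left, z up, the work surface at z = 0. Lengths are in m, angles in rad, forces in N, time in s.
With the tool pointing down it reaches from about 0.425 to 0.875 m from the base axis. Payload 8.4 kg.
Tool frame: the origin (TCP) lies at the centre of the arm's flange, where the gripper is bolted on; the fingertips stand 182 mm ahead of it and the grasp point (between the pads) lies 164 mm ahead of it; z points along the fingers, y is the line along which they close (so a half turn about z gives the same grasp; the last joint's range is limited). The gripper opens to 87 mm and grips with 3 to 60 N. Pads are 19 mm wide; open, the fingers measure 117 mm over their backs; the gripper's body (75 mm by 190 mm) begins 51 mm behind the grasp point.
Start: joints at [1.223, 0.333, 0.04, 1.465, -0.013, 1.343, -0.059], TCP at [0.16, -0.63, 0.405] pointing down, gripper open.
Joint ranges: [-2.58, 2.58], [-0.38, 2.09], [-1.3, 1.39], [0.25, 2.4], [-1.5, 4.64], [0.08, 2.09], [-2.65, 2.65]. Speed limits (rad/s): [2.22, 2.22, 2.79, 2.79, 3.14, 3.14, 3.14].

INTERFACE

Orientations are given as a unit quaternion [w, x, y, z].
In Python, from workcell import read_state, read_camera, get_calibration, workorder gives the robot as it stands.
- The arm moves only by the shell command python3 -m inch 'ROWS' [OPENING] [FORCE]. ROWS is JSON, a list of rows, each an object of numbers: "x", "y", "z": the shift along the tool's x, y, z scaled (see below); "ax", "ay", "az": the turn, a rotation vector about the tool's x, y, z scaled (see below). A call has exactly 5 rows; each row is the pose to reach, as a shift and turn from the pose commanded when the call began, along the tool's axes at that moment, turning the shorter way round; what a row does not reach only later rows make up. The controller multiplies each number of a shift by 600 mm and each number of a turn by 180 degrees. A row lasts 1/12 s, in which the tool goes at most 41.7 mm and 7.16 degrees, less where a joint would pass 70% of its speed; a pose out of reach is approached as far as the arm can. A call with a number of a shift or a turn outside -1 to 1 is refused whole. A call with a gripper value outside its range is refused whole. OPENING is the opening, from -1 (shut) to 1 (fully open), set as the call begins (- or left out, the last holds). The fingers move at their own pace and stop on an object; FORCE is the grip in N (left out, the last holds). Time passes only in rows, so rows that repeat a pose let the fingers close, or fill a call up. It gives the time, the measured TCP pose, the force, the opening and the grip force at its end, in the units of the state.
- read_state(): the state, without advancing time (a new reading comes with each control period).
- read_camera(name): name is "scene" or "top" or "wrist"; returns (picture, depth): 400x640x3 uint8, blue, green, red; 400x640 float32, m along the optical axis (not along the pixel's ray), 0 where there is no reading.
- get_calibration(name): a dict with "fx", "fy", "cx", "cy" (pixels), "eye" and "attitude" of the camera in the world. Camera axes: x right, y up, looking along -z (the intrinsics and any distortion apply to the point x, -y, -z); pixel columns grow to the right and rows downward; lengths in m; the calibration is good to about 2 mm. A picture is of the moment at which its call begins: read the wrist's pose just before it. get_calibration takes no time and is no camera call; for the wrist camera it gives the pose at the moment of the call.
- workorder.finish_job(): hands the job in; it is judged then, once.
The state is a dict: "t": time; "qpos": joint angles; "qvel": joint speeds; "joint_efforts": joint torques, N m; "ee_pos": TCP position; "orientation": TCP orientation; "force": force on the tool from outside, world axes, zero at the start; "torque": the same for the moment, N m; "grip_width": finger opening in m; "gripper_force": force on a finger pad.
Only numpy, scipy, OpenCV 4.12 (cv2) and the standard library are available. Lean on these libraries where they do the work, as an engineer would, in place of code of your own. Each camera call takes 0.05 s, during which the arm holds its last target. There are 200 camera calls.

TASK

Change over the bottles on the ink feed: first shut the feed stopcock fully, then stand the spent bottles from the rack upright in the empties crate and stand every full bottle from the bench upright in a bay of its own in the rack, fully down. Only then turn the stopcock fully open, give the priming pump two full squeezes of its trigger, letting it spring right back after each, and finally throttle the stopcock to half open (lever over the 45 degree mark). Leave the other things on the bench where they are.

Things in the scene. Friction and masses are not known exactly. Their poses are not given: they have to be found in the camera images.
- full1: Full bottle: square bottle, body 56 x 56 x 82 mm, sloping shoulder, round ribbed white screw cap 44 mm across from 96 to 122 mm above the foot (the bottle's top). Origin: centre of its underside; z up through the cap, x and y square to its sides. Grey with ink through the wall to about 65 mm; 0.3 kg, slides easily. Starts standing on the bench. May be absent (None).
- full2: Full bottle: square bottle, body 56 x 56 x 82 mm, sloping shoulder, round ribbed white screw cap 44 mm across from 96 to 122 mm above the foot (the bottle's top). Origin: centre of its underside; z up through the cap, x and y square to its sides. Grey with ink through the wall to about 65 mm; 0.3 kg, slides easily. Starts standing on the bench. May be absent (None).
- full3: Full bottle: square bottle, body 56 x 56 x 82 mm, sloping shoulder, round ribbed white screw cap 44 mm across from 96 to 122 mm above the foot (the bottle's top). Origin: centre of its underside; z up through the cap, x and y square to its sides. Grey with ink through the wall to about 65 mm; 0.3 kg, slides easily. Starts standing on the bench. May be absent (None).
- full4: Full bottle: square bottle, body 56 x 56 x 82 mm, sloping shoulder, round ribbed white screw cap 44 mm across from 96 to 122 mm above the foot (the bottle's top). Origin: centre of its underside; z up through the cap, x and y square to its sides. Grey with ink through the wall to about 65 mm; 0.3 kg, slides easily. Starts standing on the bench. May be absent (None).
- spent1: Spent bottle: square bottle, body 56 x 56 x 82 mm, sloping shoulder, round ribbed white screw cap 44 mm across from 96 to 122 mm above the foot (the bottle's top). Origin: centre of its underside; z up through the cap, x and y square to its sides. Milky white all over; 0.06 kg. Starts standing in a bay of the rack. May be absent (None).
- spent2: Spent bottle: square bottle, body 56 x 56 x 82 mm, sloping shoulder, round ribbed white screw cap 44 mm across from 96 to 122 mm above the foot (the bottle's top). Origin: centre of its underside; z up through the cap, x and y square to its sides. Milky white all over; 0.06 kg. Starts standing in a bay of the rack. May be absent (None).
- spent3: Spent bottle: square bottle, body 56 x 56 x 82 mm, sloping shoulder, round ribbed white screw cap 44 mm across from 96 to 122 mm above the foot (the bottle's top). Origin: centre of its underside; z up through the cap, x and y square to its sides. Milky white all over; 0.06 kg. Starts standing in a bay of the rack. May be absent (None).
- spent4: Spent bottle: square bottle, body 56 x 56 x 82 mm, sloping shoulder, round ribbed white screw cap 44 mm across from 96 to 122 mm above the foot (the bottle's top). Origin: centre of its underside; z up through the cap, x and y square to its sides. Milky white all over; 0.06 kg. Starts standing in a bay of the rack. May be absent (None).
- bay0 (a point): Centre of the floor of rack bay 0, 30 mm above the bench. The bay is open on top, 70 mm (x) by 68 to 70 mm (y) inside, 35 mm deep: one bottle, sides square to the rack. Axes: y along the row of four (pitch 72 mm), z up. Bay 0 is the bay at the rack's -y end, then 1, 2, 3.
- bay1 (a point): Centre of the floor of rack bay 1, 30 mm above the bench. The bay is open on top, 70 mm (x) by 68 to 70 mm (y) inside, 35 mm deep: one bottle, sides square to the rack. Axes: y along the row of four (pitch 72 mm), z up. The rack is a fixed dark sheet-metal tray, 76 (x) x 294 (y) mm.
- bay2 (a point): Centre of the floor of rack bay 2, 30 mm above the bench. The bay is open on top, 70 mm (x) by 68 to 70 mm (y) inside, 35 mm deep: one bottle, sides square to the rack. Axes: y along the row of four (pitch 72 mm), z up. Rims and dividers stand 65 mm above the bench.
- bay3 (a point): Centre of the floor of rack bay 3, 30 mm above the bench. The bay is open on top, 70 mm (x) by 68 to 70 mm (y) inside, 35 mm deep: one bottle, sides square to the rack. Axes: y along the row of four (pitch 72 mm), z up. Bay 3 is at the rack's +y end. White hexagonal outlet fittings on the rack's front (-x).
- crate: Crate for empties: fixed grey open plastic box, 105 (x) x 194 (y) mm outside, walls 5 mm thick and 55 mm high, floor 5 mm thick; room for two bottles side by side along y. Origin on the bench under its centre.
- stopcock: Feed stopcock, fixed: white valve body on a riser, white pipe along its y axis at 85 mm height that turns down into the bench 56 mm either side; above it at 100 mm a quadrant dial of 52 mm radius with a tick every 15 degrees, longer at shut, half (thickest) and open. Origin on the bench under the lever's vertical axis.
- lever (a joint): Opening angle of the stopcock's lever, rad, counter-clockwise from above: 0 = fully shut, lever along the stopcock's -x, square across the pipe (stop); 0.785 = half open, over the thick tick at 45 degrees; 1.571 = fully open, along the pipe to the stopcock's -y (stop). Stiff, stays where left (0.12 N m, 2.5 N at the grip point).
- lever_grip (a point): Grip point on the lever, 48 mm from its axis and 132 mm above the bench; turns with the lever. The lever is a flat red bar on edge, 10 mm thick, 16 mm high (122 to 138 mm above the bench), reaching 68 mm from the axis; free below down to the dial plate.
- pump: Priming pump, fixed: pistol-type hand vacuum pump, its black barrel (along x, 52 mm high) held in a bench clamp, grip upward. Fixed grip: upright, x from +10 to +34 mm, 26 mm wide in y, top 167 mm above the bench. On its -x side, 24 mm off, stands the grey trigger, 18 mm wide, x from -24 to -14 mm at rest, top 164 mm. Origin on the bench.
- trigger (a joint): Angle of the pump's sprung trigger, rad: 0 = at rest, 0.22 = fully squeezed (stop), its top moving towards the grip (pump +x); springs back when let go. Hinge at pump x = -19 mm, 74 mm high. 140 mm above the bench, trigger front to grip back is 58 mm at rest, 43 mm squeezed; 3 N to start, about 9 N to hold it squeezed.
- jar: Lidded jar, 48 mm across, 55 mm high. Bystander, loose, to be left alone. Origin at its underside.
- spanner: Spanner, 140 mm long, lying on the bench. Bystander, loose, to be left alone. Origin at its underside.
- tape: Roll of tape lying flat, 80 mm across, 22 mm high. Bystander, loose, to be left alone. Origin at its underside.
- cartridge: Spare thin ink cartridge standing on edge, 100 x 24 x 119 mm. Bystander, loose, to be left alone. Origin at its underside.
- squeegee: Wooden squeegee, 160 mm long, lying down, 22 mm high. Bystander, loose, to be left alone. Origin at its underside.
- cleaner: Round white bottle of cleaner, 60 mm across, 150 mm high. Bystander, loose, to be left alone. Origin at its underside.
There are look-alikes about, which are no part of the job. What is shaped like the full3 but purple is not meant.

How it is judged:
On the way, in this order (a step that is already met when the one before it is completed fails the run):
1. the stopcock is fully shut (value of joint lever below 0.09 rad), for 0.2 s.
2. with the stopcock still shut, the spent bottles stand in the crate and the full ones in the rack (value of joint lever below 0.09 rad and (distance between full1 and bay0 below 0.013 m or distance between full1 and bay1 below 0.013 m or distance between full1 and bay2 below 0.013 m or distance between full1 and bay3 below 0.013 m) and angle between each of full1, full2, full3, full4, spent1, spent2, spent3, spent4's own z axis and vertical below 0.1 rad and (distance between full2 and bay0 below 0.013 m or distance between full2 and bay1 below 0.013 m or distance between full2 and bay2 below 0.013 m or distance between full2 and bay3 below 0.013 m) and (distance between full3 and bay0 below 0.013 m or distance between full3 and bay1 below 0.013 m or distance between full3 and bay2 below 0.013 m or distance between full3 and bay3 below 0.013 m) and (distance between full4 and bay0 below 0.013 m or distance between full4 and bay1 below 0.013 m or distance between full4 and bay2 below 0.013 m or distance between full4 and bay3 below 0.013 m) and x of spent1 in the frame of crate between -0.05 and 0.05 m and y of spent1 in the frame of crate between -0.095 and 0.095 m and z of each of spent1, spent2, spent3, spent4 in the frame of crate below 0.015 m and x of spent2 in the frame of crate between -0.05 and 0.05 m and y of spent2 in the frame of crate between -0.095 and 0.095 m and x of spent3 in the frame of crate between -0.05 and 0.05 m and y of spent3 in the frame of crate between -0.095 and 0.095 m and x of spent4 in the frame of crate between -0.05 and 0.05 m and y of spent4 in the frame of crate between -0.095 and 0.095 m), for 0.3 s.
3. the stopcock is fully open (value of joint lever above 1.46 rad), for 0.2 s.
4. with the stopcock open, the trigger is fully squeezed (value of joint lever above 1.46 rad and value of joint trigger above 0.18 rad), for 0.1 s.
5. the trigger is back at rest (value of joint lever above 1.46 rad and value of joint trigger below 0.03 rad), for 0.1 s.
6. the trigger is fully squeezed a second time (all of step 4), for 0.1 s.
7. the trigger is back at rest again (all of step 5), for 0.1 s.
8. the stopcock is set half open (value of joint lever between 0.695 and 0.875 rad), for 0.2 s.
At the end, for the whole second after the job is handed in: The lever stands within 0.09 rad (5 degrees) of half open (0.785 rad), the trigger is at rest (below 0.03 rad), every full bottle stands upright (within 0.1 rad) with its foot within 13 mm of the centre of a bay's floor, every spent bottle stands upright on the floor of the crate, all at rest (all of step 8 and value of joint trigger below 0.03 rad and (distance between full1 and bay0 below 0.013 m or distance between full1 and bay1 below 0.013 m or distance between full1 and bay2 below 0.013 m or distance between full1 and bay3 below 0.013 m) and angle between each of full1, full2, full3, full4, spent1, spent2, spent3, spent4's own z axis and vertical below 0.1 rad and (distance between full2 and bay0 below 0.013 m or distance between full2 and bay1 below 0.013 m or distance between full2 and bay2 below 0.013 m or distance between full2 and bay3 below 0.013 m) and (distance between full3 and bay0 below 0.013 m or distance between full3 and bay1 below 0.013 m or distance between full3 and bay2 below 0.013 m or distance between full3 and bay3 below 0.013 m) and (distance between full4 and bay0 below 0.013 m or distance between full4 and bay1 below 0.013 m or distance between full4 and bay2 below 0.013 m or distance between full4 and bay3 below 0.013 m) and x of spent1 in the frame of crate between -0.05 and 0.05 m and y of spent1 in the frame of crate between -0.095 and 0.095 m and z of each of spent1, spent2, spent3, spent4 in the frame of crate below 0.015 m and x of spent2 in the frame of crate between -0.05 and 0.05 m and y of spent2 in the frame of crate between -0.095 and 0.095 m and x of spent3 in the frame of crate between -0.05 and 0.05 m and y of spent3 in the frame of crate between -0.095 and 0.095 m and x of spent4 in the frame of crate between -0.05 and 0.05 m and y of spent4 in the frame of crate between -0.095 and 0.095 m and linear speed of each of full1, full2, full3, full4, spent1, spent2, spent3, spent4 below 0.02 m/s); the robot touches nothing.
It fails at once if a bystander is pushed more than 60 mm (distance of any of jar, spanner, tape, cartridge, squeegee, cleaner from where it was at the start of the episode above 0.06 m).
It fails at once if a standing bystander is knocked over (angle between any of jar, cartridge, cleaner's own z axis and vertical above 0.7 rad).
Of spent1, spent2, spent3, spent4 only 1 to 2 are there at a start; the rules pass over those that are not, and their reading is None.
Of full1, full2, full3, full4 only 2 to 3 are there at a start; the rules pass over those that are not, and their reading is None.
At some moment in a run one of full1, full2, full3, full4 may be knocked a few centimetres aside while the robot is not near it.
It also fails if it takes over 210 s, if anything falls off the work surface, if the arm or the gripper's body presses on something with over 40 N, if the wrist force passes 120 N, or if a joint passes its speed limit or range.

## Working session

There is one attempt and no reset: what is moved stays moved. The work goes in short steps, Python scripts to look and compute and a shell command to move; the robot and the scene stay as the last step left them, time stands still between calls to the robot, and variables do not carry over. Pictures are saved under pics/ and viewed, at most 14 in all, crops included, and the job is handed in when it is done.

```bash
ls; mkdir -p pics; python3 - <<'E'
from workcell import *
import cv2,numpy as np
s=read_state();print({k:np.round(v,3).tolist() for k,v in s.items()})
for n in("top","scene"):
    im,d=read_camera(n);c=get_calibration(n);print(n,c)
    cv2.imwrite(f"pics/{n}0.png",im);np.savez(f"{n}0.npz",im=im,d=d)
E
```

```text
pics
{'t': 0.0, 'qpos': [1.223, 0.334, 0.04, 1.466, -0.013, 1.343, -0.058], 'qvel': [0.0, -0.0, 0.0, 0.002, 0.001, -0.001, -0.001], 'joint_efforts': [-0.001, -65.635, 1.334, -40.38, -0.06, 0.045, 0.0], 'ee_pos': [0.16, -0.63, 0.404], 'orientation': [-0.001, 0.992, 0.124, -0.0], 'force': [0.203, -0.667, -0.419], 'torque': [0.01, 0.01, -0.036], 'gripper_force': 0.0, 'grip_width': 0.087}
top {'fx': 512.2184970017431, 'fy': 512.2184970017431, 'cx': 320.3372706036798, 'cy': 197.86641096388115, 'eye': array([0.38168376, 0.00943131, 1.65060881]), 'attitude': array([ 0.71287676,  0.03323343, -0.0436851 , -0.69913795])}
scene {'fx': 505.73528748279165, 'fy': 505.73528748279165, 'cx': 321.7354049566954, 'cy': 210.3200197951217, 'eye': array([1.41940313, 0.28502844, 1.04766734]), 'attitude': array([0.55731236, 0.2198773 , 0.30595071, 0.73989936])}
```

View pics/top0.png

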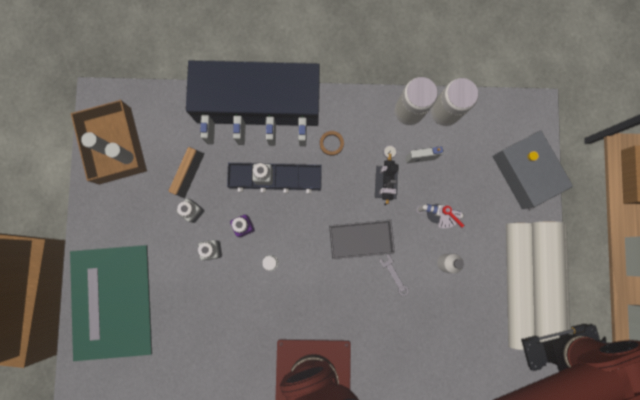

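View pics/scene0.png

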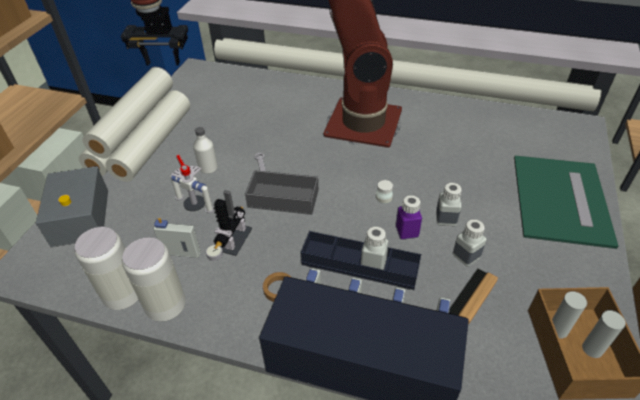

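The top view shows two grey full bottles at (188,209) and (207,249), the spent one in the rack at (262,172), and the purple look-alike at (241,225). The crate is at (362,240), the pump at (388,180) and the stopcock with its red lever at (448,214).

```bash
cat > h.py <<'E'
import numpy as np,cv2
from scipy.spatial.transform import Rotation as R
from workcell import *
def rot(q): return R.from_quat(np.roll(q,-1))
def ray(c,u,v):
    d=np.array([(u-c['cx'])/c['fx'],-(v-c['cy'])/c['fy'],-1.]);return rot(c['attitude']).apply(d)
def onz(c,u,v,z):
    d=ray(c,u,v);return c['eye']+d*(z-c['eye'][2])/d[2]
def cloud(c,d):
    v,u=np.mgrid[:d.shape[0],:d.shape[1]]
    p=np.stack([(u-c['cx'])/c['fx'],-(v-c['cy'])/c['fy'],-np.ones_like(d)],-1)*d[...,None]
    return p@rot(c['attitude']).as_matrix().T+c['eye']
def blobs(m,mn=15):
    n,l,s,ce=cv2.connectedComponentsWithStats(m.astype(np.uint8));return [(s[i,4],ce[i],l==i) for i in range(1,n) if s[i,4]>=mn]
E
python3 - <<'E'
from h import *
c=get_calibration('top');z=np.load('top0.npz');im,d=z['im'],z['d'];P=cloud(c,d)
print('bench z',np.median(P[300,180:260,2]))
hsv=cv2.cvtColor(im,cv2.COLOR_BGR2HSV)
# caps: by height bands
for lo,hi,n in((.112,.13,'caps'),(.142,.16,'cap in rack'),):
    for a,ce,m in blobs((P[...,2]>lo)&(P[...,2]<hi)&(P[...,0]>.3)&(P[...,0]<.8)):
        print(n,a,ce.round(1),np.median(P[m],0).round(3),onz(c,*ce,np.median(P[m][:,2])).round(4))
def rect(n,m,zz):
    for a,ce,mm in blobs(m,100):
        ys,xs=np.nonzero(mm);p=P[mm][:,:2]
        r=cv2.minAreaRect(p.astype(np.float32)*1000);print(n,a,ce.round(),np.round(r[0],1),np.round(r[1],1),round(r[2],1))
sub=np.zeros(d.shape,bool);sub[155:198,220:330]=1
rect('rack',sub&(P[...,2]>.05)&(P[...,2]<.07),0)
sub[:]=0;sub[212:268,322:400]=1
rect('crate',sub&(P[...,2]>.045)&(P[...,2]<.06),0)
red=((hsv[...,0]<8)|(hsv[...,0]>172))&(hsv[...,1]>150)&(hsv[...,2]>90)
red[300:]=0
for a,ce,m in blobs(red,10):
    p=P[m];print('red',a,ce.round(1),p.min(0).round(3),p.max(0).round(3),np.median(p,0).round(3))
cv2.imwrite('pics/crop0.png',cv2.resize(im[140:240,360:480],None,fx=5,fy=5,interpolation=cv2.INTER_CUBIC))
E
```

```text
bench z 0.0010005240914842117
caps 39 [230.3 114.7] [0.798 0.27  0.122] [0.7982 0.2674 0.1217]
caps 38 [273.8 115.8] [0.798 0.136 0.121] [0.7982 0.135  0.1213]
caps 21 [310.3 116.7] [0.798 0.025 0.118] [0.7987 0.0236 0.1184]
caps 66 [203.7 126.8] [0.759 0.347 0.119] [0.7596 0.3473 0.1188]
caps 63 [236.2 127.7] [0.758 0.249 0.12 ] [0.7589 0.2485 0.1198]
caps 67 [269.  128.4] [0.759 0.149 0.119] [0.7588 0.1489 0.1194]
caps 66 [302.  129.2] [0.759 0.048 0.119] [0.7587 0.0481 0.1192]
caps 96 [ 91.7 139.8] [0.709 0.678 0.127] [0.7101 0.6796 0.1269]
caps 94 [114.8 150.8] [0.68  0.607 0.127] [0.6781 0.6084 0.1266]
caps 64 [437.2 149.5] [ 0.704 -0.364  0.12 ] [ 0.7046 -0.3653  0.1199]
caps 60 [533.6 155. ] [ 0.694 -0.662  0.117] [ 0.6946 -0.6619  0.1167]
caps 78 [263.9 174.2] [0.612 0.154 0.117] [0.6179 0.1601 0.1169]
caps 178 [184.7 208.1] [0.51  0.392 0.123] [0.5099 0.3922 0.123 ]
caps 181 [239.1 224. ] [0.466 0.229 0.123] [0.4657 0.2286 0.1229]
caps 44 [532.5 235.4] [ 0.445 -0.65   0.123] [ 0.4485 -0.6493  0.1232]
caps 177 [205.3 249.1] [0.39  0.326 0.122] [0.3896 0.3257 0.1225]
caps 16 [
[... 302 characters left out ...]
6] [0.798 0.239 0.149] [0.798  0.2385 0.1488]
cap in rack 19 [308.6 114.3] [0.799 0.031 0.146] [0.7985 0.0288 0.146 ]
cap in rack 172 [260.4 169.9] [0.625 0.168 0.153] [0.6251 0.1675 0.1527]
cap in rack 15 [390.6 169.7] [ 0.632 -0.215  0.15 ] [ 0.6343 -0.2184  0.1503]
cap in rack 402 [539.5 253.8] [ 0.395 -0.656  0.152] [ 0.394  -0.656   0.1523]
cap in rack 18 [564.8 256. ] [ 0.39  -0.73   0.154] [ 0.3889 -0.7297  0.1535]
cap in rack 73 [458.6 263. ] [ 0.363 -0.418  0.151] [ 0.3628 -0.4182  0.1511]
rack 235 [251. 178.] [620.7 170. ] [221.6  79.3] 86.7
rack 120 [288. 168.] [634.9  85.9] [ 57.9 134.6] 0.6
red 67 [452.6 216.4] [ 0.471 -0.434  0.131] [ 0.53  -0.377  0.146] [ 0.501 -0.406  0.139]
```

View pics/crop0.png

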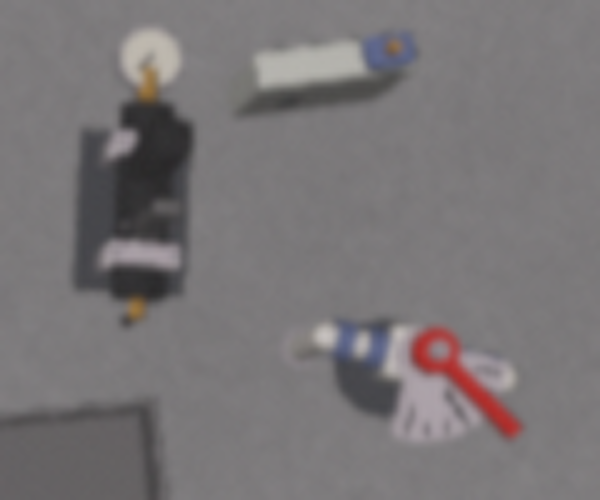

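The crop shows the lever pivot at crop (437,350) and its tip at (515,432), so the lever is at about 55° open. The pipe runs left to right, yawed about 12°. The pump's barrel is at upper left. I'll move in for a wrist view next.

```bash
cat >> h.py <<'E'
def plan(p,psi,n=1):
    """p: grasp-point target; psi deg: yaw of tool x. prints the move in tool units"""
    s=read_state();Rc=rot(s['orientation']);pt=np.array(p,float)+[0,0,.164]
    Rt=R.from_euler('z',psi,degrees=True)*R.from_matrix(np.diag([1.,-1,-1]))
    if 1:
        d=Rc.inv().apply(pt-s['ee_pos']);w=(Rc.inv()*Rt).as_rotvec()
        print('t%.1f'%s['t'],'shift',(d/.6).round(4),'turn',(w/np.pi).round(4),'rows',round(max(np.linalg.norm(d)/.0417,np.degrees(np.linalg.norm(w))/7.16),1))
def where():
    s=read_state();Rc=rot(s['orientation']).as_matrix();g=s['ee_pos']+Rc[:,2]*.164
    print('t%.2f'%s['t'],'grasp',g.round(4),'psi %.1f'%np.degrees(np.arctan2(Rc[1,0],Rc[0,0])),'z',Rc[:,2].round(3),'F',np.round(s['force'],1),'w %.4f'%s['grip_width'],'gf %.1f'%s['gripper_force'])
E
python3 - <<'E'
from h import *
where();plan([.47,-.34,.3],14.2)
c=get_calibration('top')
for n,z,ps in(('crate',.055,[(330,226),(390,221),(393,253),(333,258)]),('rack',.065,[(228.5,163.5),(321.5,166),(321,190.5),(228.5,188.5)]),('pivot',.138,[(360+437/5,140+350/5)]),('tip',.138,[(360+515/5,140+432/5)]),('pump top',.164,[(360+150/5,140+150/5)])):
    q=np.array([onz(c,*p,z) for p in ps]);print(n,q[:,:2].round(3).tolist(),q.mean(0).round(3))
w=get_calibration('wrist');print(w)
E
```

```text
t0.10 grasp [ 0.1599 -0.6296  0.2399] psi 14.3 z [-0.     0.001 -1.   ] F [-0.3 -0.1  0.2] w 0.0870 gf 0.0
t0.1 shift [ 0.6197 -0.3411 -0.0997] turn [-0.0005  0.      0.0003] rows 10.3
crate [[0.469, -0.044], [0.488, -0.232], [0.389, -0.241], [0.37, -0.055]] [ 0.429 -0.143  0.055]
rack [[0.657, 0.277], [0.656, -0.014], [0.578, -0.014], [0.579, 0.274]] [0.618 0.131 0.065]
pivot [[0.519, -0.39]] [ 0.519 -0.39   0.138]
tip [[0.471, -0.436]] [ 0.471 -0.436  0.138]
pump top [[0.631, -0.215]] [ 0.631 -0.215  0.164]
{'fx': 343.5548588692329, 'fy': 343.5548588692329, 'cx': 320.51062408372184, 'cy': 203.8886541795253, 'eye': array([ 0.22647728, -0.61368261,  0.38471011]), 'attitude': array([ 0.7830122 , -0.09992658,  0.07898572, -0.60882496])}
```

```bash

python3 -m inch '[{"x":0.06,"y":-0.034,"z":-0.02},{"x":0.12,"y":-0.068,"z":-0.05},{"x":0.18,"y":-0.1,"z":-0.08},{"x":0.24,"y":-0.13,"z":-0.1},{"x":0.3,"y":-0.16,"z":-0.1}]' 1 20
python3 -m inch '[{"x":0.06,"y":-0.034},{"x":0.12,"y":-0.068},{"x":0.18,"y":-0.1},{"x":0.25,"y":-0.14},{"x":0.32,"y":-0.18}]'
python3 -m inch '[{"x":0},{"x":0},{"x":0},{"x":0},{"x":0}]'
python3 - <<'E'
from h import *
where();c=get_calibration('wrist');im,d=read_camera('wrist');cv2.imwrite('pics/w1.png',im);np.savez('w1.npz',im=im,d=d,c=c);print(c)
E
```

```text
t0.10 grasp [ 0.1599 -0.6296  0.2399] psi 14.3 z [-0.     0.001 -1.   ] F [-0.3 -0.1  0.2] w 0.0870 gf 0.0
{'fx': 343.5548588692329, 'fy': 343.5548588692329, 'cx': 320.51062408372184, 'cy': 203.8886541795253, 'eye': array([ 0.22647728, -0.61368261,  0.38471011]), 'attitude': array([ 0.7830122 , -0.09992658,  0.07898572, -0.60882496])}schema error: expected keys x, y, z, ax, ay, az
schema error: expected keys x, y, z, ax, ay, az
schema error: expected keys x, y, z, ax, ay, az
```

View pics/w1.png

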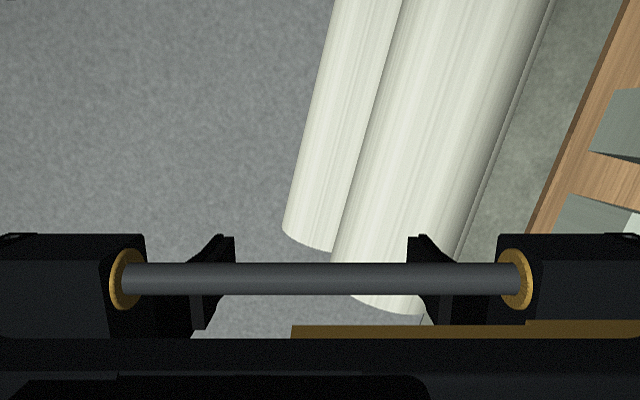

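The move was refused because every row needs all six keys. The picture is therefore still from the start pose and shows only paper rolls. I'll retype the rows.

```bash

python3 -m inch '[{"x":0.05,"y":-0.034,"z":-0.02,"ax":0,"ay":0,"az":0},{"x":0.1,"y":-0.068,"z":-0.04,"ax":0,"ay":0,"az":0},{"x":0.15,"y":-0.1,"z":-0.06,"ax":0,"ay":0,"az":0},{"x":0.2,"y":-0.135,"z":-0.08,"ax":0,"ay":0,"az":0},{"x":0.25,"y":-0.17,"z":-0.1,"ax":0,"ay":0,"az":0}]' 1 20
python3 -m inch '[{"x":0.05,"y":-0.034,"z":0,"ax":0,"ay":0,"az":0},{"x":0.1,"y":-0.068,"z":0,"ax":0,"ay":0,"az":0},{"x":0.15,"y":-0.1,"z":0,"ax":0,"ay":0,"az":0},{"x":0.2,"y":-0.135,"z":0,"ax":0,"ay":0,"az":0},{"x":0.25,"y":-0.17,"z":0,"ax":0,"ay":0,"az":0}]'
python3 -m inch '[{"x":0,"y":0,"z":0,"ax":0,"ay":0,"az":0},{"x":0,"y":0,"z":0,"ax":0,"ay":0,"az":0},{"x":0,"y":0,"z":0,"ax":0,"ay":0,"az":0},{"x":0,"y":0,"z":0,"ax":0,"ay":0,"az":0},{"x":0,"y":0,"z":0,"ax":0,"ay":0,"az":0}]'
python3 - <<'E'
from h import *
where();c=get_calibration('wrist');im,d=read_camera('wrist');cv2.imwrite('pics/w2.png',im);np.savez('w2.npz',im=im,d=d,c=c);
E
```

```text
t: 0.57
ee_pos: [0.2811, -0.4927, 0.465]
orientation: [-0.0, 0.992, 0.124, -0.0]
force: [1.2, -0.0, 0.3]
grip_width: 0.087
gripper_force: 0.0
t: 0.98
ee_pos: [0.4013, -0.3568, 0.4647]
orientation: [0.0, 0.992, 0.124, -0.0]
force: [1.5, -0.4, -1.5]
grip_width: 0.087
gripper_force: 0.0
t: 1.4
ee_pos: [0.3996, -0.3596, 0.4646]
orientation: [-0.0, 0.992, 0.123, -0.0]
force: [-0.2, 0.4, 1.2]
grip_width: 0.0867
gripper_force: 0.0
t1.40 grasp [ 0.3995 -0.3596  0.3006] psi 14.1 z [-0. -0. -1.] F [-0.2  0.4  1.2] w 0.0867 gf 0.0
```

View pics/w2.png

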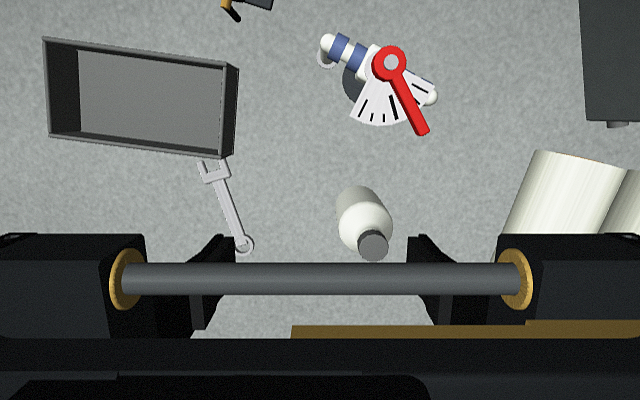

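The wrist view shows the lever pivot at (390,62) and its tip near (423,132). The pipe ends are at (328,42) and (434,97), the crate is at upper left and the cleaner at (365,225).

```bash

python3 - <<'E'
from h import *
z=np.load('w2.npz',allow_pickle=True);im,d,c=z['im'],z['d'],z['c'].item();P=cloud(c,d)
hsv=cv2.cvtColor(im,cv2.COLOR_BGR2HSV)
red=((hsv[...,0]<8)|(hsv[...,0]>172))&(hsv[...,1]>150)&(hsv[...,2]>90)
m=max(blobs(red),key=lambda b:b[0])[2];Q=P[m];print('red z pct',np.percentile(Q[:,2],[5,50,95]).round(4))
top=m&(P[...,2]>.133)
v,u=np.nonzero(top);bar=(v>85);pts=np.array([onz(c,a,b,.138) for a,b in zip(u[bar],v[bar])])
l=cv2.fitLine(pts[:,:2].astype(np.float32),2,0,0.01,0.01).ravel();print('bar line',l.round(4))
ys,xs=np.nonzero(top&(np.mgrid[:400,:640][0]<85));r=cv2.minEnclosingCircle(np.stack([xs,ys],1)[ys<80].astype(np.float32));print('ring',r)
pv=onz(c,390,62.5,.138);print('pivot hole',pv.round(4))
a=pts[:,:2]-pv[:2];print('max reach',np.linalg.norm(a,axis=1).max())
dirv=l[:2]*np.sign(-l[0]);print('lever dir deg',np.degrees(np.arctan2(dirv[1],dirv[0])))
# pipe axis
e=[P[y,x] for x,y in((328,44),(433,96))];print('pipe ends',np.round(e,4))
white=(hsv[...,1]<40)&(hsv[...,2]>150)&(P[...,2]>.092)&(P[...,2]<.108)&(P[...,0]>.4)
q=P[white];print('dial',len(q),q.min(0).round(3),q.max(0).round(3))
an=np.degrees(np.arctan2(*(q[:,:2]-pv[:2]).T[::-1]));rr=np.linalg.norm(q[:,:2]-pv[:2],axis=1)
an=np.where(an>0,an-360,an);print('dial angle span',np.percentile(an[(rr>.035)&(rr<.055)],[1,5,50,95,99]).round(1))
# crate rim
cr=(P[...,2]>.045)&(P[...,2]<.06)&(np.mgrid[:400,:640][1]<260)&(np.mgrid[:400,:640][0]<170)
print('crate',np.round(cv2.minAreaRect((P[cr][:,:2]*1000).astype(np.float32)),1) if 0 else cv2.minAreaRect((P[cr][:,:2]*1000).astype(np.float32)))
E
```

```text
red z pct [0.1316 0.1384 0.1399]
bar line [ 0.6973  0.7167  0.4891 -0.4193]
ring ((391.260009765625, 64.36353302001953), 19.404569625854492)
pivot hole [ 0.5206 -0.3895  0.138 ]
max reach 0.06714827210126524
lever dir deg -134.21335
pipe ends [[ 0.5297 -0.3347  0.0942]
 [ 0.5095 -0.446   0.0932]]
dial 2825 [ 0.446 -0.661  0.092] [ 0.54  -0.328  0.105]
dial angle span [-287.9 -280.  -160.7  -95.1  -91.5]
crate ((462.4905700683594, -146.05467224121094), (166.60350036621094, 207.17214965820312), 6.691727161407471)
```

```bash
python3 - <<'E'
from h import *
plan([.486,-.423,.22],45.8)
E
```

```text
t1.4 shift [0.1137 0.1378 0.1343] turn [-1.00e-04  1.00e-04 -1.76e-01] rows 4.4
```

```bash

python3 -m inch '[{"x":0.03,"y":0.035,"z":0.03,"ax":0,"ay":0,"az":-0.036},{"x":0.06,"y":0.07,"z":0.06,"ax":0,"ay":0,"az":-0.072},{"x":0.09,"y":0.1,"z":0.1,"ax":0,"ay":0,"az":-0.108},{"x":0.1137,"y":0.1378,"z":0.134,"ax":0,"ay":0,"az":-0.144},{"x":0.1137,"y":0.1378,"z":0.134,"ax":0,"ay":0,"az":-0.176}]' 0 20 >/dev/null
python3 -m inch '[{"x":0,"y":0,"z":0.03,"ax":0,"ay":0,"az":0},{"x":0,"y":0,"z":0.05,"ax":0,"ay":0,"az":0},{"x":0,"y":0,"z":0.05,"ax":0,"ay":0,"az":0},{"x":0,"y":0,"z":0.05,"ax":0,"ay":0,"az":0},{"x":0,"y":0,"z":0.05,"ax":0,"ay":0,"az":0}]'
python3 - <<'E'
from h import *
where();plan([.486,-.423,.132],45.8)
E
```

```text
t: 2.28
ee_pos: [0.4869, -0.4219, 0.3553]
orientation: [0.0, 0.921, 0.39, 0.0]
force: [0.4, -0.2, -1.0]
grip_width: 0.044
gripper_force: 0.0
t2.28 grasp [ 0.487  -0.4221  0.1913] psi 45.9 z [ 0.001 -0.001 -1.   ] F [ 0.4 -0.2 -1. ] w 0.0440 gf 0.0
t2.3 shift [-0.0023  0.      0.0989] turn [0.0003 0.     0.0005] rows 1.4
```

```bash

python3 -m inch '[{"x":-0.002,"y":0,"z":0.04,"ax":0,"ay":0,"az":0},{"x":-0.002,"y":0,"z":0.08,"ax":0,"ay":0,"az":0},{"x":-0.002,"y":0,"z":0.098,"ax":0,"ay":0,"az":0},{"x":-0.002,"y":0,"z":0.098,"ax":0,"ay":0,"az":0},{"x":-0.002,"y":0,"z":0.098,"ax":0,"ay":0,"az":0}]'
python3 -m inch '[{"x":0,"y":0,"z":0,"ax":0,"ay":0,"az":0},{"x":0,"y":0,"z":0,"ax":0,"ay":0,"az":0},{"x":0,"y":0,"z":0,"ax":0,"ay":0,"az":0},{"x":0,"y":0,"z":0,"ax":0,"ay":0,"az":0},{"x":0,"y":0,"z":0,"ax":0,"ay":0,"az":0}]' -1 20
python3 -m inch '[{"x":0.0004,"y":-0.0084,"z":0,"ax":0,"ay":0,"az":0.033},{"x":0.0017,"y":-0.0166,"z":0,"ax":0,"ay":0,"az":0.067},{"x":0.0039,"y":-0.0247,"z":0,"ax":0,"ay":0,"az":0.1},{"x":0.0069,"y":-0.0325,"z":0,"ax":0,"ay":0,"az":0.133},{"x":0.0107,"y":-0.04,"z":0,"ax":0,"ay":0,"az":0.167}]'
python3 - <<'E'
from h import *
where()
E
```

```text
t: 2.7
ee_pos: [0.4863, -0.4226, 0.2964]
orientation: [0.0, 0.921, 0.39, 0.0]
force: [0.4, 0.4, 0.9]
grip_width: 0.0437
gripper_force: 0.0
t: 3.12
ee_pos: [0.4863, -0.4226, 0.2961]
orientation: [0.0, 0.921, 0.39, 0.0]
force: [0.3, 0.0, 0.3]
grip_width: 0.018
gripper_force: 0.0
t: 3.53
ee_pos: [0.4736, -0.4016, 0.2958]
orientation: [0.001, 0.991, 0.135, 0.001]
force: [3.6, -1.8, -3.3]
grip_width: 0.0098
gripper_force: 20.0
t3.53 grasp [ 0.4738 -0.4018  0.1318] psi 15.6 z [ 0.001 -0.001 -1.   ] F [ 3.6 -1.8 -3.3] w 0.0098 gf 20.0
```

Gripped, the lever is following. The remaining turn is about 26°; I'll go slightly past that.

```bash

python3 -m inch '[{"x":0.0004,"y":-0.0084,"z":0,"ax":0,"ay":0,"az":0.033},{"x":0.0017,"y":-0.0166,"z":0,"ax":0,"ay":0,"az":0.067},{"x":0.0039,"y":-0.0247,"z":0,"ax":0,"ay":0,"az":0.1},{"x":0.0069,"y":-0.0325,"z":0,"ax":0,"ay":0,"az":0.133},{"x":0.009,"y":-0.037,"z":0,"ax":0,"ay":0,"az":0.15}]'
python3 -m inch '[{"x":0,"y":0,"z":0,"ax":0,"ay":0,"az":0},{"x":0,"y":0,"z":0,"ax":0,"ay":0,"az":0},{"x":0,"y":0,"z":0,"ax":0,"ay":0,"az":0},{"x":0,"y":0,"z":0,"ax":0,"ay":0,"az":0},{"x":0,"y":0,"z":0,"ax":0,"ay":0,"az":0}]'
python3 - <<'E'
from h import *
where()
E
```

```text
t: 3.95
ee_pos: [0.4729, -0.3785, 0.2959]
orientation: [0.001, 0.995, -0.1, 0.001]
force: [2.9, -5.2, -2.9]
grip_width: 0.0099
gripper_force: 20.0
t: 4.37
ee_pos: [0.4728, -0.3788, 0.2959]
orientation: [0.0, 0.995, -0.097, 0.001]
force: [4.5, -2.8, -0.8]
grip_width: 0.0096
gripper_force: 20.0
t4.37 grasp [ 0.473  -0.3788  0.1319] psi -11.1 z [ 0.001 -0.001 -1.   ] F [ 4.5 -2.8 -0.8] w 0.0096 gf 20.0
```

```bash

python3 -m inch '[{"x":0,"y":-0.004,"z":0,"ax":0,"ay":0,"az":0.015},{"x":0,"y":-0.006,"z":0,"ax":0,"ay":0,"az":0.02},{"x":0,"y":-0.006,"z":0,"ax":0,"ay":0,"az":0.02},{"x":0,"y":-0.006,"z":0,"ax":0,"ay":0,"az":0.02},{"x":0,"y":-0.006,"z":0,"ax":0,"ay":0,"az":0.02}]'
python3 - <<'E'
from h import *
where()
E
python3 -m inch '[{"x":0,"y":0,"z":0,"ax":0,"ay":0,"az":0},{"x":0,"y":0,"z":0,"ax":0,"ay":0,"az":0},{"x":0,"y":0,"z":0,"ax":0,"ay":0,"az":0},{"x":0,"y":0,"z":0,"ax":0,"ay":0,"az":0},{"x":0,"y":0,"z":0,"ax":0,"ay":0,"az":0}]' 0
python3 -m inch '[{"x":0,"y":0,"z":-0.05,"ax":0,"ay":0,"az":0},{"x":0,"y":0,"z":-0.1,"ax":0,"ay":0,"az":0},{"x":-0.05,"y":0,"z":-0.15,"ax":0,"ay":0,"az":0},{"x":-0.1,"y":0,"z":-0.2,"ax":0,"ay":0,"az":0},{"x":-0.12,"y":0,"z":-0.25,"ax":0,"ay":0,"az":0}]' >/dev/null
python3 - <<'E'
from h import *
where();c=get_calibration('wrist');im,d=read_camera('wrist');P=cloud(c,d)
hsv=cv2.cvtColor(im,cv2.COLOR_BGR2HSV)
red=((hsv[...,0]<8)|(hsv[...,0]>172))&(hsv[...,1]>150)&(hsv[...,2]>90)&(P[...,2]>.134)&(P[...,2]<.15)
m=max(blobs(red),key=lambda b:b[0])[2];v,u=np.nonzero(m)
pts=np.array([onz(c,a,b,.138) for a,b in zip(u,v)]);pts=pts[pts[:,0]<.50]
l=cv2.fitLine(pts[:,:2].astype(np.float32),2,0,0.01,0.01).ravel();print('bar',l.round(4),np.degrees(np.arctan2(l[1],l[0])),pts.min(0),pts.max(0))
cv2.imwrite('pics/w3.png',im)
E
```

```text
t: 4.78
ee_pos: [0.4729, -0.3774, 0.2959]
orientation: [0.002, 0.992, -0.128, 0.001]
force: [6.3, -12.8, -5.5]
grip_width: 0.0101
gripper_force: 20.0
t4.78 grasp [ 0.4732 -0.3781  0.1319] psi -14.7 z [ 0.002 -0.004 -1.   ] F [  6.3 -12.8  -5.5] w 0.0101 gf 20.0
t: 5.2
ee_pos: [0.4731, -0.3745, 0.2953]
orientation: [-0.0, 0.992, -0.128, -0.0]
force: [0.4, -0.0, -0.1]
grip_width: 0.0356
gripper_force: 0.0
t5.62 grasp [ 0.4006 -0.3559  0.2825] psi -14.8 z [-0.002  0.001 -1.   ] F [ 0.8 -0.9  0.3] w 0.0432 gf 0.0
bar [ 0.9764 -0.2161  0.4778 -0.38  ] -12.481823 [ 0.45418163 -0.38882899  0.138     ] [ 0.49995177 -0.37094968  0.138     ]
```

```bash
python3 - <<'E'
from h import *
plan([.46,.14,.34],0)
E
```

```text
t5.7 shift [-0.1156 -0.8252 -0.0871] turn [ 0.0013 -0.0018 -0.0825] rows 12.1
```

```bash

python3 -m inch '[{"x":-0.007,"y":-0.055,"z":-0.02,"ax":0,"ay":0,"az":0},{"x":-0.014,"y":-0.11,"z":-0.04,"ax":0,"ay":0,"az":0},{"x":-0.021,"y":-0.165,"z":-0.06,"ax":0,"ay":0,"az":0},{"x":-0.029,"y":-0.22,"z":-0.085,"ax":0,"ay":0,"az":0},{"x":-0.038,"y":-0.275,"z":-0.085,"ax":0,"ay":0,"az":0}]' 1 >/dev/null
python3 -m inch '[{"x":-0.007,"y":-0.055,"z":0,"ax":0,"ay":0,"az":0},{"x":-0.014,"y":-0.11,"z":0,"ax":0,"ay":0,"az":0},{"x":-0.021,"y":-0.165,"z":0,"ax":0,"ay":0,"az":0},{"x":-0.029,"y":-0.22,"z":0,"ax":0,"ay":0,"az":0},{"x":-0.038,"y":-0.275,"z":0,"ax":0,"ay":0,"az":0}]' >/dev/null
python3 -m inch '[{"x":-0.007,"y":-0.055,"z":0,"ax":0,"ay":0,"az":-0.03},{"x":-0.014,"y":-0.11,"z":0,"ax":0,"ay":0,"az":-0.06},{"x":-0.021,"y":-0.165,"z":0,"ax":0,"ay":0,"az":-0.082},{"x":-0.029,"y":-0.22,"z":0,"ax":0,"ay":0,"az":-0.082},{"x":-0.038,"y":-0.275,"z":0,"ax":0,"ay":0,"az":-0.082}]' >/dev/null
python3 -m inch '[{"x":0,"y":0,"z":0,"ax":0,"ay":0,"az":0},{"x":0,"y":0,"z":0,"ax":0,"ay":0,"az":0},{"x":0,"y":0,"z":0,"ax":0,"ay":0,"az":0},{"x":0,"y":0,"z":0,"ax":0,"ay":0,"az":0},{"x":0,"y":0,"z":0,"ax":0,"ay":0,"az":0}]' >/dev/null
python3 - <<'E'
from h import *
where();c=get_calibration('wrist');im,d=read_camera('wrist');cv2.imwrite('pics/w4.png',im);np.savez('w4.npz',im=im,d=d,c=c);P=cloud(c,d)
U=np.mgrid[:400,:640]
for lo,hi in((.118,.128),(.146,.158)):
  for a,ce,m in blobs((P[...,2]>lo)&(P[...,2]<hi)&(U[0]<235),150): print('cap',a,ce.round(1),np.median(P[m],0).round(4),onz(c,*ce,P[m][:,2].mean()).round(4))
for a,ce,m in blobs((P[...,2]>.058)&(P[...,2]<.07)&(U[0]<230)&(P[...,0]<.68),200):
    r=cv2.minAreaRect((P[m][:,:2]*1000).astype(np.float32));print('rim',a,r)
E
```

```text
t7.33 grasp [0.4634 0.1383 0.3325] psi -0.1 z [-0. -0. -1.] F [-1.1 -0.7 -0. ] w 0.0869 gf 0.0
cap 285 [292.9  28.8] [0.6078 0.1618 0.1212] [0.6102 0.1634 0.1211]
cap 1520 [ 69.5 136.3] [0.5109 0.3919 0.1228] [0.5106 0.3922 0.1226]
cap 1321 [233.1 178.7] [0.4667 0.229  0.1227] [0.4668 0.229  0.1227]
cap 1223 [284.4  12.3] [0.6166 0.1682 0.1526] [0.6162 0.1681 0.1523]
rim 2427 ((619.4628295898438, 133.85940551757812), (294.4873352050781, 65.76778411865234), 89.9279556274414)
rim 894 ((602.6251831054688, -207.5550537109375), (95.14718627929688, 19.60347557067871), 7.899410724639893)
rim 353 ((512.4535522460938, 375.5989074707031), (72.43951416015625, 36.947998046875), 7.073639392852783)
```

View pics/w4.png

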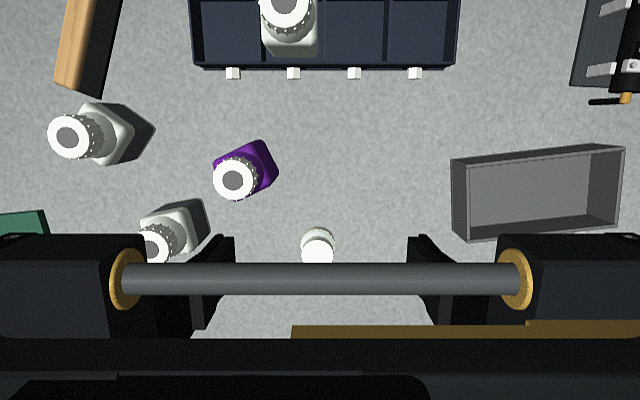

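The wrist view shows the spent bottle in bay 2 (cap at (287,10)) and the rack square to the world, with its centre y at 0.134. Full bottles have caps at (68,136) and (155,245), the look-alike is at (236,180), and the jar at (318,245). Next I pick up the spent bottle.

```bash
python3 - <<'E'
from h import *
plan([.625,.168,.22],0)
z=np.load('w4.npz',allow_pickle=True);im,d,c=z['im'],z['d'],z['c'].item();P=cloud(c,d)
for u in (225,340,370,430):
    col=P[40:75,u];print(u,[(40+i,*col[i][[0,2]].round(3)) for i in range(0,35,3)])
E
```

```text
t7.4 shift [ 0.2693 -0.0497  0.1877] turn [ 0.0001 -0.     -0.0004] rows 4.8
225 [(40, np.float64(0.618), np.float64(0.03)), (43, np.float64(0.614), np.float64(0.031)), (46, np.float64(0.612), np.float64(0.029)), (49, np.float64(0.608), np.float64(0.031)), (52, np.float64(0.605), np.float64(0.03)), (55, np.float64(0.601), np.float64(0.03)), (58, np.float64(0.598), np.float64(0.031)), (61, np.float64(0.59), np.float64(0.065)), (64, np.float64(0.587), np.float64(0.062)), (67, np.float64(0.586), np.float64(0.047)), (70, np.float64(0.588), np.float64(0.002)), (73, np.float64(0.584), np.float64(0.001))]
340 [(40, np.float64(0.618), np.float64(0.03)), (43, np.float64(0.614), np.float64(0.03)), (46, np.float64(0.611), np.float64(0.031)), (49, np.float64(0.608), np.float64(0.03)), (52, np.float64(0.604), np.float64(0.032)), (55, np.float64(0.601), np.float64(0.031)), (58, np.float64(0.598), np.float64(0.028)), (61, np.float64(0.589), np.float64(0.066)), (64, np.float64(0.587), np.float64(0.06)), (67, np.float64(0.587), np.float64(0.035)), (70, np.float64(0.588), np.float64(-0.0)), (73, np.fl
[... 396 characters left out ...]
p.float64(0.587), np.float64(0.06)), (67, np.float64(0.587), np.float64(0.035)), (70, np.float64(0.587), np.float64(0.002)), (73, np.float64(0.584), np.float64(0.001))]
430 [(40, np.float64(0.618), np.float64(0.03)), (43, np.float64(0.614), np.float64(0.031)), (46, np.float64(0.611), np.float64(0.029)), (49, np.float64(0.608), np.float64(0.03)), (52, np.float64(0.604), np.float64(0.029)), (55, np.float64(0.601), np.float64(0.032)), (58, np.float64(0.597), np.float64(0.032)), (61, np.float64(0.589), np.float64(0.066)), (64, np.float64(0.587), np.float64(0.061)), (67, np.float64(0.587), np.float64(0.036)), (70, np.float64(0.587), np.float64(0.001)), (73, np.float64(0.584), np.float64(-0.001))]
```

```bash

python3 -m inch '[{"x":0.06,"y":-0.01,"z":0.03,"ax":0,"ay":0,"az":0},{"x":0.12,"y":-0.02,"z":0.06,"ax":0,"ay":0,"az":0},{"x":0.18,"y":-0.03,"z":0.1,"ax":0,"ay":0,"az":0},{"x":0.23,"y":-0.04,"z":0.13,"ax":0,"ay":0,"az":0},{"x":0.27,"y":-0.05,"z":0.16,"ax":0,"ay":0,"az":0}]' 1 15 >/dev/null
python3 -m inch '[{"x":0,"y":0,"z":0.0277,"ax":0,"ay":0,"az":0},{"x":0,"y":0,"z":0.0277,"ax":0,"ay":0,"az":0},{"x":0,"y":0,"z":0.06,"ax":0,"ay":0,"az":0},{"x":0,"y":0,"z":0.11,"ax":0,"ay":0,"az":0},{"x":0,"y":0,"z":0.152,"ax":0,"ay":0,"az":0}]' 
python3 -m inch '[{"x":0,"y":0,"z":0,"ax":0,"ay":0,"az":0},{"x":0,"y":0,"z":0,"ax":0,"ay":0,"az":0},{"x":0,"y":0,"z":0,"ax":0,"ay":0,"az":0},{"x":0,"y":0,"z":0,"ax":0,"ay":0,"az":0},{"x":0,"y":0,"z":0,"ax":0,"ay":0,"az":0}]' -1 15
python3 -m inch '[{"x":0,"y":0,"z":0,"ax":0,"ay":0,"az":0},{"x":0,"y":0,"z":0,"ax":0,"ay":0,"az":0},{"x":0,"y":0,"z":0,"ax":0,"ay":0,"az":0},{"x":0,"y":0,"z":0,"ax":0,"ay":0,"az":0},{"x":0,"y":0,"z":0,"ax":0,"ay":0,"az":0}]'
python3 - <<'E'
from h import *
where();plan([.44,-.145,.26],5.8)
E
```

```text
t: 8.22
ee_pos: [0.6251, 0.169, 0.31]
orientation: [0.0, 1.0, -0.0, 0.001]
force: [-1.2, -0.7, 0.2]
grip_width: 0.0872
gripper_force: 0.0
t: 8.63
ee_pos: [0.6257, 0.1698, 0.3116]
orientation: [-0.0, 1.0, 0.0, 0.001]
force: [-1.0, 1.0, 0.0]
grip_width: 0.0614
gripper_force: 0.0
t: 9.05
ee_pos: [0.6254, 0.1696, 0.3099]
orientation: [-0.0, 1.0, 0.0, 0.0]
force: [-1.1, 0.0, 4.5]
grip_width: 0.0438
gripper_force: 15.0
t9.05 grasp [0.6255 0.1696 0.1459] psi 0.0 z [ 0.001  0.    -1.   ] F [-1.1  0.   4.5] w 0.0438 gf 15.0
t9.1 shift [-0.3092  0.5242 -0.1904] turn [-0.     -0.0002 -0.0321] rows 9.2
```

```bash

python3 -m inch '[{"x":0,"y":0,"z":-0.04,"ax":0,"ay":0,"az":0},{"x":0,"y":0,"z":-0.08,"ax":0,"ay":0,"az":0},{"x":0,"y":0,"z":-0.13,"ax":0,"ay":0,"az":0},{"x":-0.03,"y":0.03,"z":-0.17,"ax":0,"ay":0,"az":0},{"x":-0.06,"y":0.07,"z":-0.19,"ax":0,"ay":0,"az":0}]' 
python3 -m inch '[{"x":-0.03,"y":0.05,"z":0,"ax":0,"ay":0,"az":0},{"x":-0.06,"y":0.1,"z":0,"ax":0,"ay":0,"az":0},{"x":-0.09,"y":0.15,"z":0,"ax":0,"ay":0,"az":0},{"x":-0.12,"y":0.2,"z":0,"ax":0,"ay":0,"az":0},{"x":-0.15,"y":0.25,"z":0,"ax":0,"ay":0,"az":0}]' >/dev/null
python3 -m inch '[{"x":-0.03,"y":0.05,"z":0,"ax":0,"ay":0,"az":0},{"x":-0.06,"y":0.1,"z":0,"ax":0,"ay":0,"az":0},{"x":-0.09,"y":0.15,"z":0,"ax":0,"ay":0,"az":0},{"x":-0.11,"y":0.204,"z":0,"ax":0,"ay":0,"az":-0.03},{"x":-0.11,"y":0.204,"z":0,"ax":0,"ay":0,"az":-0.032}]' 
python3 - <<'E'
from h import *
where();plan([.433,-.145,.126],5.8)
im,d=read_camera('top');c=get_calibration('top');P=cloud(c,d)
sub=np.zeros(d.shape,bool);sub[212:268,322:400]=1
for lo,hi in((.045,.062),(.002,.012)):
    p=P[sub&(P[...,2]>lo)&(P[...,2]<hi)];print(len(p),p.min(0).round(3),p.max(0).round(3),cv2.minAreaRect((p[:,:2]*1000).astype(np.float32)))
E
```

```text
t: 9.47
ee_pos: [0.589, 0.1299, 0.4261]
orientation: [-0.001, 1.0, 0.002, 0.001]
force: [-0.4, 0.5, -0.2]
grip_width: 0.0435
gripper_force: 15.0
t: 10.3
ee_pos: [0.4306, -0.151, 0.4231]
orientation: [0.001, 0.999, 0.05, -0.001]
force: [0.5, -0.6, -1.6]
grip_width: 0.0435
gripper_force: 15.0
t10.30 grasp [ 0.4304 -0.1513  0.2591] psi 5.8 z [-0.001 -0.002 -1.   ] F [ 0.5 -0.6 -1.6] w 0.0435 gf 15.0
t10.3 shift [ 0.0052 -0.01    0.2218] turn [ 0.0006  0.0005 -0.0002] rows 3.2
117 [ 0.37  -0.135  0.046] [ 0.479 -0.044  0.062] ((425.05548095703125, -88.8720474243164), (104.85834503173828, 82.62101745605469), 6.36789083480835)
723 [ 0.34  -0.171  0.002] [ 0.519 -0.02   0.012] ((429.77734375, -96.99050903320312), (176.25497436523438, 152.04019165039062), 1.0470731258392334)
```

```bash

python3 -m inch '[{"x":0.005,"y":-0.01,"z":0.05,"ax":0,"ay":0,"az":0},{"x":0.005,"y":-0.01,"z":0.1,"ax":0,"ay":0,"az":0},{"x":0.005,"y":-0.01,"z":0.15,"ax":0,"ay":0,"az":0},{"x":0.005,"y":-0.01,"z":0.2,"ax":0,"ay":0,"az":0},{"x":0.005,"y":-0.01,"z":0.226,"ax":0,"ay":0,"az":0}]' 
python3 -m inch '[{"x":0,"y":0,"z":0,"ax":0,"ay":0,"az":0},{"x":0,"y":0,"z":0,"ax":0,"ay":0,"az":0},{"x":0,"y":0,"z":0.002,"ax":0,"ay":0,"az":0},{"x":0,"y":0,"z":0.003,"ax":0,"ay":0,"az":0},{"x":0,"y":0,"z":0.003,"ax":0,"ay":0,"az":0}]'
python3 - <<'E'
from h import *
where()
E
```

```text
t: 10.77
ee_pos: [0.435, -0.1373, 0.2845]
orientation: [-0.001, 0.999, 0.051, -0.002]
force: [-1.3, -1.4, 8.5]
grip_width: 0.0433
gripper_force: 15.0
t: 11.18
ee_pos: [0.4362, -0.1386, 0.2869]
orientation: [0.0, 0.999, 0.051, 0.001]
force: [0.3, 0.0, -0.7]
grip_width: 0.0438
gripper_force: 15.0
t11.18 grasp [ 0.4365 -0.1386  0.1229] psi 5.8 z [ 0.002 -0.001 -1.   ] F [ 0.3  0.  -0.7] w 0.0438 gf 15.0
```

```bash

python3 -m inch '[{"x":0,"y":0,"z":0.003,"ax":0,"ay":0,"az":0},{"x":0,"y":0,"z":0.003,"ax":0,"ay":0,"az":0},{"x":0,"y":0,"z":0.003,"ax":0,"ay":0,"az":0},{"x":0,"y":0,"z":0.003,"ax":0,"ay":0,"az":0},{"x":0,"y":0,"z":0.003,"ax":0,"ay":0,"az":0}]' >/dev/null
python3 -m inch '[{"x":0,"y":0,"z":0,"ax":0,"ay":0,"az":0},{"x":0,"y":0,"z":0,"ax":0,"ay":0,"az":0},{"x":0,"y":0,"z":0,"ax":0,"ay":0,"az":0},{"x":0,"y":0,"z":0,"ax":0,"ay":0,"az":0},{"x":0,"y":0,"z":0,"ax":0,"ay":0,"az":0}]' 0.6
python3 -m inch '[{"x":0,"y":0,"z":-0.05,"ax":0,"ay":0,"az":0},{"x":0,"y":0,"z":-0.1,"ax":0,"ay":0,"az":0},{"x":0,"y":0,"z":-0.15,"ax":0,"ay":0,"az":0},{"x":0,"y":0,"z":-0.2,"ax":0,"ay":0,"az":0},{"x":0,"y":0,"z":-0.26,"ax":0,"ay":0,"az":0}]' 
python3 -m inch '[{"x":0,"y":-0.06,"z":0,"ax":0,"ay":0,"az":0},{"x":0,"y":-0.12,"z":0,"ax":0,"ay":0,"az":0},{"x":0,"y":-0.18,"z":0,"ax":0,"ay":0,"az":0},{"x":0,"y":-0.24,"z":0,"ax":0,"ay":0,"az":0},{"x":0,"y":-0.3,"z":0,"ax":0,"ay":0,"az":0}]' 
python3 - <<'E'
from h import *
where();plan([.46,.17,.3],85)
im,d=read_camera('top');c=get_calibration('top');P=cloud(c,d)
for a,ce,m in blobs((P[...,2]>.115)&(P[...,2]<.132)&(P[...,0]>.3)&(P[...,0]<.55),60): print(a,ce.round(1),onz(c,*ce,np.median(P[m][:,2])).round(4))
np.savez('top1.npz',im=im,d=d)
E
```

```text
t: 12.02
ee_pos: [0.4359, -0.1386, 0.2842]
orientation: [-0.0, 0.999, 0.051, 0.0]
force: [-0.0, -0.5, -0.3]
grip_width: 0.0669
gripper_force: 0.0
t: 12.43
ee_pos: [0.4353, -0.1385, 0.4409]
orientation: [-0.0, 0.999, 0.051, -0.001]
force: [1.5, -0.2, -0.3]
grip_width: 0.0695
gripper_force: 0.0
t: 12.85
ee_pos: [0.4171, 0.0421, 0.4403]
orientation: [0.0, 0.999, 0.05, 0.0]
force: [1.0, 0.3, 0.1]
grip_width: 0.0694
gripper_force: 0.0
t12.85 grasp [0.4171 0.042  0.2763] psi 5.8 z [ 0. -0. -1.] F [1.  0.3 0.1] w 0.0694 gf 0.0
t12.8 shift [ 0.0927 -0.2049 -0.0395] turn [ 2.000e-04 -0.000e+00 -4.401e-01] rows 11.1
174 [184.7 208.1] [0.5098 0.3921 0.1232]
182 [239.1 223.9] [0.4659 0.2287 0.1228]
156 [362.5 236.2] [ 0.4363 -0.1389  0.1273]
169 [205.3 249.1] [0.3895 0.3258 0.1231]
75 [533.5 264.3] [ 0.3629 -0.6487  0.1263]
```

```bash

python3 -m inch '[{"x":0.02,"y":-0.05,"z":-0.01,"ax":0,"ay":0,"az":-0.038},{"x":0.04,"y":-0.1,"z":-0.02,"ax":0,"ay":0,"az":-0.076},{"x":0.07,"y":-0.15,"z":-0.03,"ax":0,"ay":0,"az":-0.114},{"x":0.093,"y":-0.205,"z":-0.04,"ax":0,"ay":0,"az":-0.152},{"x":0.093,"y":-0.205,"z":-0.04,"ax":0,"ay":0,"az":-0.19}]' >/dev/null
python3 -m inch '[{"x":0,"y":0,"z":0,"ax":0,"ay":0,"az":-0.038},{"x":0,"y":0,"z":0,"ax":0,"ay":0,"az":-0.076},{"x":0,"y":0,"z":0,"ax":0,"ay":0,"az":-0.114},{"x":0,"y":0,"z":0,"ax":0,"ay":0,"az":-0.152},{"x":0,"y":0,"z":0,"ax":0,"ay":0,"az":-0.19}]' >/dev/null
python3 -m inch '[{"x":0,"y":0,"z":0,"ax":0,"ay":0,"az":-0.03},{"x":0,"y":0,"z":0,"ax":0,"ay":0,"az":-0.06},{"x":0,"y":0,"z":0,"ax":0,"ay":0,"az":-0.06},{"x":0,"y":0,"z":0,"ax":0,"ay":0,"az":-0.06},{"x":0,"y":0,"z":0,"ax":0,"ay":0,"az":-0.06}]' >/dev/null
python3 - <<'E'
from h import *
where();print(read_state()['qpos'].round(2) if hasattr(read_state()['qpos'],'round') else read_state()['qpos'])
c=get_calibration('wrist');im,d=read_camera('wrist');cv2.imwrite('pics/w5.png',im);np.savez('w5.npz',im=im,d=d,c=c);P=cloud(c,d)
U=np.mgrid[:400,:640]
for a,ce,m in blobs((P[...,2]>.118)&(P[...,2]<.128)&(U[0]<235),150):
    q=onz(c,*ce,.1225);print('cap',ce.round(1),q.round(4))
    b=(P[...,2]>.012)&(P[...,2]<.075)&(np.hypot(P[...,0]-q[0],P[...,1]-q[1])<.045)&(U[0]<235)
    p=P[b][:,:2]
    if len(p)>100:
        # direction of visible faces: minimise in rotating frame spread
        best=min((np.minimum(abs((p-q[:2])@[np.cos(t),np.sin(t)]).__sub__(.028).__abs__(),abs(abs((p-q[:2])@[-np.sin(t),np.cos(t)])-.028)).mean(),np.degrees(t)) for t in np.radians(np.arange(0,90,1)))
        print(len(p),'yaw mod 90',best)
E
```

```text
t14.15 grasp [0.4608 0.1684 0.3002] psi 84.8 z [-0.  0. -1.] F [-0.1 -0.8  0. ] w 0.0696 gf 0.0
[ 0.34  0.02 -0.78  1.71  0.02  1.41 -0.53]
cap [219.9  17.8] [0.3888 0.3229 0.1225]
828 yaw mod 90 (np.float64(0.0032243113957953124), np.float64(9.0))
cap [634.8  69.5] [0.7455 0.2491 0.1225]
867 yaw mod 90 (np.float64(0.012584974317301384), np.float64(87.0))
cap [319.6 120.6] [0.4655 0.2307 0.1225]
cap [627.9 178.5] [0.7525 0.1509 0.1225]
1267 yaw mod 90 (np.float64(0.00829796993068756), np.float64(85.0))
```

View pics/w5.png

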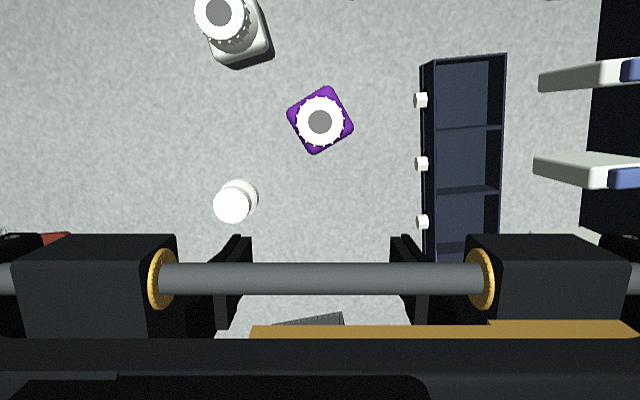

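The wrist view shows full bottle B (cap at (219,14), body slightly turned), the look-alike at (320,121), and the empty bays at right. Bottle A is out of view, so I'll get its yaw from the earlier cloud.

```bash

python3 - <<'E'
from h import *
z=np.load('w4.npz',allow_pickle=True);d,c=z['d'],z['c'].item();P=cloud(c,d);U=np.mgrid[:400,:640]
for q in([.5103,.3922],[.4665,.229]):
    q=np.array(q);b=(P[...,2]>.012)&(P[...,2]<.075)&(np.hypot(P[...,0]-q[0],P[...,1]-q[1])<.045)&(U[0]<235);p=P[b][:,:2]
    r=sorted((np.minimum(abs(abs((p-q)@[np.cos(t),np.sin(t)])-.028),abs(abs((p-q)@[-np.sin(t),np.cos(t)])-.028)).mean(),round(np.degrees(t))) for t in np.radians(np.arange(0,90,1)))
    print(len(p),r[:4])
plan([.3895,.3245,.2],75)
E
```

```text
1564 [(np.float64(0.0016002664155692129), 56), (np.float64(0.0016028969562405246), 55), (np.float64(0.0016048796727185077), 50), (np.float64(0.0016061084440517383), 49)]
418 [(np.float64(0.0011018451802303248), 24), (np.float64(0.0011048747348906243), 23), (np.float64(0.001106116134571139), 28), (np.float64(0.0011110500616622991), 25)]
t14.2 shift [ 0.2485 -0.1418  0.167 ] turn [ 0.     -0.      0.0547] rows 4.8
```

```bash

python3 -m inch '[{"x":0.06,"y":-0.035,"z":0.02,"ax":0,"ay":0,"az":0},{"x":0.12,"y":-0.07,"z":0.05,"ax":0,"ay":0,"az":0},{"x":0.18,"y":-0.1,"z":0.08,"ax":0,"ay":0,"az":0},{"x":0.22,"y":-0.12,"z":0.11,"ax":0,"ay":0,"az":0},{"x":0.2485,"y":-0.142,"z":0.15,"ax":0,"ay":0,"az":0}]' 1 25 >/dev/null
python3 -m inch '[{"x":0,"y":0,"z":0.017,"ax":0,"ay":0,"az":0},{"x":0,"y":0,"z":0.017,"ax":0,"ay":0,"az":0},{"x":0,"y":0,"z":0.017,"ax":0,"ay":0,"az":0},{"x":0,"y":0,"z":0.017,"ax":0,"ay":0,"az":0},{"x":0,"y":0,"z":0.017,"ax":0,"ay":0,"az":0}]' >/dev/null
python3 - <<'E'
from h import *
where();im,d=read_camera('scene');c=get_calibration('scene');P=cloud(c,d)
for a,ce,m in blobs((P[...,2]>.117)&(P[...,2]<.13)&(P[...,0]>.3)&(P[...,0]<.55)&(P[...,1]>.2)&(P[...,1]<.5),30): print(a,ce.round(1),P[m].mean(0).round(4))
plan([.3893,.325,.116],84.8)
E
```

```text
t15.03 grasp [0.3902 0.3239 0.2011] psi 84.8 z [ 0.002  0.001 -1.   ] F [-0.4 -0.2 -0.1] w 0.0870 gf 0.0
166 [452.3 189.1] [0.3919 0.3276 0.1236]
175 [411.1 201.7] [0.4677 0.2308 0.1235]
205 [474.4 226.4] [0.512  0.3946 0.1235]
t15.1 shift [ 0.0018 -0.0013  0.1417] turn [ 0.0005 -0.0002  0.0003] rows 2.0
```

```bash

python3 -m inch '[{"x":0.002,"y":0,"z":0.05,"ax":0,"ay":0,"az":0},{"x":0.002,"y":0,"z":0.1,"ax":0,"ay":0,"az":0},{"x":0.002,"y":0,"z":0.141,"ax":0,"ay":0,"az":0},{"x":0.002,"y":0,"z":0.141,"ax":0,"ay":0,"az":0},{"x":0.002,"y":0,"z":0.141,"ax":0,"ay":0,"az":0}]' >/dev/null
python3 -m inch '[{"x":0,"y":0,"z":0,"ax":0,"ay":0,"az":0},{"x":0,"y":0,"z":0,"ax":0,"ay":0,"az":0},{"x":0,"y":0,"z":0,"ax":0,"ay":0,"az":0},{"x":0,"y":0,"z":0,"ax":0,"ay":0,"az":0},{"x":0,"y":0,"z":0,"ax":0,"ay":0,"az":0}]' -1 25 >/dev/null
python3 -m inch '[{"x":0,"y":0,"z":0,"ax":0,"ay":0,"az":0},{"x":0,"y":0,"z":0,"ax":0,"ay":0,"az":0},{"x":0,"y":0,"z":0,"ax":0,"ay":0,"az":0},{"x":0,"y":0,"z":0,"ax":0,"ay":0,"az":0},{"x":0,"y":0,"z":0,"ax":0,"ay":0,"az":0}]'
python3 -m inch '[{"x":0,"y":0,"z":-0.05,"ax":0,"ay":0,"az":0},{"x":0,"y":0,"z":-0.1,"ax":0,"ay":0,"az":0},{"x":0,"y":0,"z":-0.16,"ax":0,"ay":0,"az":0},{"x":0,"y":0,"z":-0.22,"ax":0,"ay":0,"az":0},{"x":0,"y":0,"z":-0.27,"ax":0,"ay":0,"az":0}]' 
python3 - <<'E'
from h import *
where();plan([.625,.098,.275],75.8)
E
```

```text
t: 16.33
ee_pos: [0.389, 0.3257, 0.2794]
orientation: [-0.0, 0.737, 0.676, -0.0]
force: [-1.1, -0.1, 1.7]
grip_width: 0.0436
gripper_force: 25.0
t: 16.75
ee_pos: [0.3886, 0.3257, 0.4435]
orientation: [0.0, 0.737, 0.676, 0.0]
force: [1.1, 0.7, -3.0]
grip_width: 0.0439
gripper_force: 25.0
t16.75 grasp [0.3887 0.3257 0.2795] psi 85.0 z [ 0.001  0.    -1.   ] F [ 1.1  0.7 -3. ] w 0.0439 gf 25.0
t16.8 shift [-0.3438  0.4254  0.0076] turn [ 0.0002 -0.0001  0.0512] rows 7.9
```

```bash

python3 -m inch '[{"x":-0.035,"y":0.045,"z":0,"ax":0,"ay":0,"az":0},{"x":-0.07,"y":0.09,"z":0,"ax":0,"ay":0,"az":0},{"x":-0.1,"y":0.13,"z":0,"ax":0,"ay":0,"az":0},{"x":-0.14,"y":0.17,"z":0,"ax":0,"ay":0,"az":0},{"x":-0.17,"y":0.21,"z":0,"ax":0,"ay":0,"az":0}]' >/dev/null
python3 -m inch '[{"x":-0.035,"y":0.045,"z":0,"ax":0,"ay":0,"az":0.02},{"x":-0.07,"y":0.09,"z":0,"ax":0,"ay":0,"az":0.04},{"x":-0.1,"y":0.13,"z":0,"ax":0,"ay":0,"az":0.051},{"x":-0.14,"y":0.17,"z":0,"ax":0,"ay":0,"az":0.051},{"x":-0.174,"y":0.215,"z":0,"ax":0,"ay":0,"az":0.051}]' >/dev/null
python3 -m inch '[{"x":0,"y":0,"z":0,"ax":0,"ay":0,"az":0},{"x":0,"y":0,"z":0,"ax":0,"ay":0,"az":0},{"x":0,"y":0,"z":0,"ax":0,"ay":0,"az":0},{"x":0,"y":0,"z":0,"ax":0,"ay":0,"az":0},{"x":0,"y":0,"z":0,"ax":0,"ay":0,"az":0}]'
python3 - <<'E'
from h import *
where();plan([.625,.098,.148],75.8)
E
```

```text
t: 18.0
ee_pos: [0.6243, 0.099, 0.4415]
orientation: [-0.0, 0.788, 0.615, 0.0]
force: [-0.1, 0.3, -2.9]
grip_width: 0.043
gripper_force: 25.0
t18.00 grasp [0.6243 0.099  0.2775] psi 75.9 z [ 0.  0. -1.] F [-0.1  0.3 -2.9] w 0.0430 gf 25.0
t18.0 shift [-0.0013  0.0015  0.2159] turn [ 0.     -0.      0.0007] rows 3.1
```

```bash

python3 -m inch '[{"x":-0.001,"y":0.001,"z":0.04,"ax":0,"ay":0,"az":0},{"x":-0.001,"y":0.001,"z":0.08,"ax":0,"ay":0,"az":0},{"x":-0.001,"y":0.001,"z":0.12,"ax":0,"ay":0,"az":0},{"x":-0.001,"y":0.001,"z":0.16,"ax":0,"ay":0,"az":0},{"x":-0.001,"y":0.001,"z":0.19,"ax":0,"ay":0,"az":0}]' 
python3 -m inch '[{"x":0,"y":0,"z":0.01,"ax":0,"ay":0,"az":0},{"x":0,"y":0,"z":0.02,"ax":0,"ay":0,"az":0},{"x":0,"y":0,"z":0.027,"ax":0,"ay":0,"az":0},{"x":0,"y":0,"z":0.027,"ax":0,"ay":0,"az":0},{"x":0,"y":0,"z":0.027,"ax":0,"ay":0,"az":0}]' 
python3 - <<'E'
from h import *
where()
E
```

```text
t: 18.42
ee_pos: [0.6246, 0.0976, 0.3257]
orientation: [-0.0, 0.789, 0.615, -0.001]
force: [0.4, 0.5, -3.0]
grip_width: 0.0438
gripper_force: 25.0
t: 18.83
ee_pos: [0.6257, 0.0973, 0.3122]
orientation: [0.0, 0.789, 0.614, 0.001]
force: [-0.4, 0.4, -2.0]
grip_width: 0.0436
gripper_force: 25.0
t18.83 grasp [0.6259 0.0973 0.1482] psi 75.8 z [ 0.001  0.    -1.   ] F [-0.4  0.4 -2. ] w 0.0436 gf 25.0
```

```bash

python3 -m inch '[{"x":0,"y":0,"z":0.004,"ax":0,"ay":0,"az":0},{"x":0,"y":0,"z":0.005,"ax":0,"ay":0,"az":0},{"x":0,"y":0,"z":0.005,"ax":0,"ay":0,"az":0},{"x":0,"y":0,"z":0.005,"ax":0,"ay":0,"az":0},{"x":0,"y":0,"z":0.005,"ax":0,"ay":0,"az":0}]' | grep force
python3 -m inch '[{"x":0,"y":0,"z":0,"ax":0,"ay":0,"az":0},{"x":0,"y":0,"z":0,"ax":0,"ay":0,"az":0},{"x":0,"y":0,"z":0,"ax":0,"ay":0,"az":0},{"x":0,"y":0,"z":0,"ax":0,"ay":0,"az":0},{"x":0,"y":0,"z":0,"ax":0,"ay":0,"az":0}]' 0.6 | grep grip_w
python3 -m inch '[{"x":0,"y":0,"z":-0.05,"ax":0,"ay":0,"az":0},{"x":0,"y":0,"z":-0.1,"ax":0,"ay":0,"az":0},{"x":0,"y":0,"z":-0.15,"ax":0,"ay":0,"az":0},{"x":0,"y":0,"z":-0.15,"ax":0,"ay":0,"az":0.02},{"x":0,"y":0,"z":-0.15,"ax":0,"ay":0,"az":0.04}]' >/dev/null
python3 -m inch '[{"x":0.05,"y":0.03,"z":0,"ax":0,"ay":0,"az":0.035},{"x":0.1,"y":0.06,"z":0,"ax":0,"ay":0,"az":0.07},{"x":0.15,"y":0.09,"z":0,"ax":0,"ay":0,"az":0.1},{"x":0.2,"y":0.1,"z":0,"ax":0,"ay":0,"az":0.13},{"x":0.25,"y":0.1,"z":0,"ax":0,"ay":0,"az":0.165}]' 1 >/dev/null
python3 - <<'E'
from h import *
where();plan([.5103,.3925,.22],39)
im,d=read_camera('scene');c=get_calibration('scene');P=cloud(c,d)
for a,ce,m in blobs((P[...,2]>.117)&(P[...,2]<.158)&(P[...,0]>.3)&(P[...,0]<.66)&(P[...,1]>.0)&(P[...,1]<.5),30): print(a,ce.round(1),P[m].mean(0).round(4),P[m][:,2].max())
E
```

```text
force: [-1.7, 0.3, 5.2]
gripper_force: 25.0
grip_width: 0.0665
t20.50 grasp [0.7378 0.2143 0.2329] psi 38.5 z [-0.001 -0.001 -1.   ] F [ 0.6 -0.1 -0.1] w 0.0861 gf 0.0
t20.5 shift [-0.1121 -0.4684  0.0214] turn [ 0.0001  0.0004 -0.0027] rows 6.9
207 [474.6 226.5] [0.5119 0.3949 0.1234] 0.12831963728939266
131 [341.6 236.5] [0.6418 0.091  0.1354] 0.1571036149436552
```

```bash

python3 -m inch '[{"x":-0.013,"y":-0.055,"z":0,"ax":0,"ay":0,"az":0},{"x":-0.026,"y":-0.11,"z":0,"ax":0,"ay":0,"az":0},{"x":-0.04,"y":-0.165,"z":0,"ax":0,"ay":0,"az":0},{"x":-0.05,"y":-0.22,"z":0,"ax":0,"ay":0,"az":0},{"x":-0.06,"y":-0.26,"z":0,"ax":0,"ay":0,"az":0}]' >/dev/null
python3 -m inch '[{"x":-0.013,"y":-0.055,"z":0,"ax":0,"ay":0,"az":0},{"x":-0.026,"y":-0.11,"z":0.01,"ax":0,"ay":0,"az":0},{"x":-0.04,"y":-0.165,"z":0.02,"ax":0,"ay":0,"az":0},{"x":-0.052,"y":-0.208,"z":0.021,"ax":0,"ay":0,"az":0},{"x":-0.052,"y":-0.208,"z":0.021,"ax":0,"ay":0,"az":0}]' >/dev/null
python3 - <<'E'
from h import *
where();plan([.5103,.3925,.116],39)
for n in('top','scene'):
  im,d=read_camera(n);c=get_calibration(n);P=cloud(c,d);np.savez(n+'2.npz',im=im,d=d)
  for a,ce,m in blobs((P[...,2]>.117)&(P[...,2]<.131)&(P[...,0]>.3)&(P[...,0]<.66)&(P[...,1]>.0)&(P[...,1]<.5),30): print(n,a,ce.round(1),P[m].mean(0).round(4),P[m][:,2].max())
  for a,ce,m in blobs((P[...,2]>.146)&(P[...,2]<.158)&(P[...,0]>.5)&(P[...,0]<.7)&(P[...,1]>.0)&(P[...,1]<.5),30): print(n,a,ce.round(1),P[m].mean(0).round(4),P[m][:,2].max())
E
```

```text
t21.38 grasp [0.5009 0.3962 0.2218] psi 39.4 z [-0.002  0.002 -1.   ] F [-0.4  0.8  1.3] w 0.0871 gf 0.0
t21.4 shift [0.0081 0.0144 0.1763] turn [-0.0009  0.0002  0.0024] rows 2.5
top 37 [285.3 176.4] [0.6119 0.0951 0.1214] 0.13053443554349542
top 34 [189.  208.5] [0.5089 0.3794 0.1226] 0.12829507967894838
top 163 [238.8 223.8] [0.4664 0.2297 0.1227] 0.1307554692141446
top 151 [283.7 170.1] [0.6259 0.0986 0.1523] 0.1579835265910865
scene 175 [411.  201.7] [0.4679 0.2306 0.1236] 0.12950058469960812
scene 207 [474.4 226.4] [0.5118 0.3946 0.1235] 0.12811338238031622
scene 102 [346.5 240.6] [0.6407 0.103  0.123 ] 0.13087849365282245
scene 224 [347.  228.4] [0.6282 0.1006 0.1529] 0.157504155135042
```

```bash

python3 -m inch '[{"x":0.008,"y":0.0144,"z":0.03,"ax":0,"ay":0,"az":0},{"x":0.008,"y":0.0144,"z":0.05,"ax":0,"ay":0,"az":0},{"x":0.008,"y":0.0144,"z":0.1,"ax":0,"ay":0,"az":0},{"x":0.008,"y":0.0144,"z":0.15,"ax":0,"ay":0,"az":0},{"x":0.008,"y":0.0144,"z":0.176,"ax":0,"ay":0,"az":0}]' 
python3 -m inch '[{"x":0,"y":0,"z":0,"ax":0,"ay":0,"az":0},{"x":0,"y":0,"z":0,"ax":0,"ay":0,"az":0},{"x":0,"y":0,"z":0,"ax":0,"ay":0,"az":0},{"x":0,"y":0,"z":0,"ax":0,"ay":0,"az":0},{"x":0,"y":0,"z":0,"ax":0,"ay":0,"az":0}]' -1 25 >/dev/null
python3 -m inch '[{"x":0,"y":0,"z":0,"ax":0,"ay":0,"az":0},{"x":0,"y":0,"z":0,"ax":0,"ay":0,"az":0},{"x":0,"y":0,"z":0,"ax":0,"ay":0,"az":0},{"x":0,"y":0,"z":0,"ax":0,"ay":0,"az":0},{"x":0,"y":0,"z":0,"ax":0,"ay":0,"az":0}]'
python3 -m inch '[{"x":0,"y":0,"z":-0.05,"ax":0,"ay":0,"az":0},{"x":0,"y":0,"z":-0.1,"ax":0,"ay":0,"az":0},{"x":0,"y":0,"z":-0.16,"ax":0,"ay":0,"az":0},{"x":0,"y":0,"z":-0.22,"ax":0,"ay":0,"az":0},{"x":0,"y":0,"z":-0.25,"ax":0,"ay":0,"az":0}]' 
python3 - <<'E'
from h import *
where();plan([.625,.242,.265],76)
E
```

```text
t: 21.9
ee_pos: [0.5168, 0.3853, 0.2756]
orientation: [0.001, 0.943, 0.332, -0.002]
force: [0.0, 0.1, -0.1]
grip_width: 0.0871
gripper_force: 0.0
t: 22.73
ee_pos: [0.5165, 0.3877, 0.2805]
orientation: [-0.0, 0.943, 0.333, 0.0]
force: [-0.6, 0.6, 5.5]
grip_width: 0.0445
gripper_force: 24.5
t: 23.15
ee_pos: [0.5166, 0.3874, 0.4341]
orientation: [-0.0, 0.943, 0.333, 0.002]
force: [1.1, 0.8, -2.1]
grip_width: 0.0442
gripper_force: 24.6
t23.15 grasp [0.5171 0.3877 0.2701] psi 38.9 z [ 0.003  0.002 -1.   ] F [ 1.1  0.8 -2.1] w 0.0442 gf 24.6
t23.1 shift [-0.0116  0.302   0.0086] turn [ 0.0005 -0.001  -0.2061] rows 5.2
```

```bash

python3 -m inch '[{"x":-0.002,"y":0.06,"z":0,"ax":0,"ay":0,"az":-0.037},{"x":-0.004,"y":0.12,"z":0,"ax":0,"ay":0,"az":-0.074},{"x":-0.006,"y":0.18,"z":0,"ax":0,"ay":0,"az":-0.111},{"x":-0.008,"y":0.24,"z":0,"ax":0,"ay":0,"az":-0.148},{"x":-0.01,"y":0.302,"z":0,"ax":0,"ay":0,"az":-0.185}]' >/dev/null
python3 -m inch '[{"x":0,"y":0,"z":0,"ax":0,"ay":0,"az":-0.02},{"x":0,"y":0,"z":0,"ax":0,"ay":0,"az":-0.02},{"x":0,"y":0,"z":0,"ax":0,"ay":0,"az":-0.02},{"x":0,"y":0,"z":0,"ax":0,"ay":0,"az":-0.02},{"x":0,"y":0,"z":0,"ax":0,"ay":0,"az":-0.02}]' >/dev/null
python3 - <<'E'
from h import *
where();plan([.625,.242,.146],76)
c=get_calibration('wrist');im,d=read_camera('wrist');cv2.imwrite('pics/w6.png',im);np.savez('w6.npz',im=im,d=d,c=c)
im,d=read_camera('scene');c=get_calibration('scene');P=cloud(c,d);cv2.imwrite('pics/s6.png',cv2.resize(im[120:300,300:520],None,fx=3,fy=3))
E
```

```text
t23.98 grasp [0.6248 0.2439 0.266 ] psi 75.9 z [-0.  0. -1.] F [-0.3 -0.3 -1.7] w 0.0444 gf 24.7
t24.0 shift [-0.003   0.0011  0.1999] turn [-0.0001 -0.     -0.0008] rows 2.9
```

View pics/s6.png

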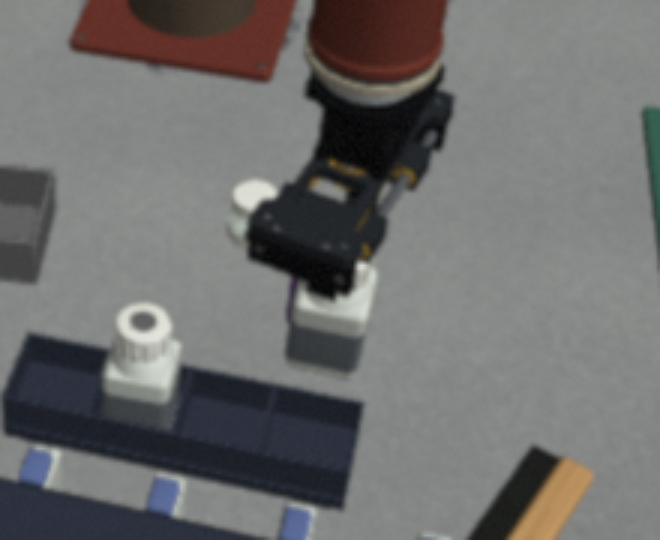

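The picture shows the held bottle upright and about square to the rack at (330,320), and the first full bottle down in bay 1 at (145,350). I lower the held one.

```bash

python3 -m inch '[{"x":-0.003,"y":0.001,"z":0.01,"ax":0,"ay":0,"az":0},{"x":-0.003,"y":0.001,"z":0.05,"ax":0,"ay":0,"az":0},{"x":-0.003,"y":0.001,"z":0.09,"ax":0,"ay":0,"az":0},{"x":-0.003,"y":0.001,"z":0.13,"ax":0,"ay":0,"az":0},{"x":-0.003,"y":0.001,"z":0.17,"ax":0,"ay":0,"az":0}]' |grep -E 'ee|force'
python3 -m inch '[{"x":0,"y":0,"z":0.01,"ax":0,"ay":0,"az":0},{"x":0,"y":0,"z":0.02,"ax":0,"ay":0,"az":0},{"x":0,"y":0,"z":0.03,"ax":0,"ay":0,"az":0},{"x":0,"y":0,"z":0.031,"ax":0,"ay":0,"az":0},{"x":0,"y":0,"z":0.031,"ax":0,"ay":0,"az":0}]' 
python3 - <<'E'
from h import *
where()
E
```

```text
ee_pos: [0.627, 0.2407, 0.3291]
force: [14.1, -3.1, 40.1]
gripper_force: 26.2
t: 24.92
ee_pos: [0.6259, 0.2404, 0.3087]
orientation: [-0.0, 0.789, 0.614, -0.0]
force: [2.1, 0.2, -2.8]
grip_width: 0.0434
gripper_force: 25.6
t24.92 grasp [0.6258 0.2404 0.1447] psi 75.8 z [-0. -0. -1.] F [ 2.1  0.2 -2.8] w 0.0434 gf 25.6
```

```bash

python3 -m inch '[{"x":0,"y":0,"z":0.004,"ax":0,"ay":0,"az":0},{"x":0,"y":0,"z":0.008,"ax":0,"ay":0,"az":0},{"x":0,"y":0,"z":0.01,"ax":0,"ay":0,"az":0},{"x":0,"y":0,"z":0.01,"ax":0,"ay":0,"az":0},{"x":0,"y":0,"z":0.01,"ax":0,"ay":0,"az":0}]' |grep -E 'ee|force'
python3 - <<'E'
from h import *
im,d=read_camera('scene');cv2.imwrite('pics/s7.png',cv2.resize(im[170:320,300:500],None,fx=4,fy=4,interpolation=cv2.INTER_CUBIC))
E
```

```text
ee_pos: [0.6257, 0.2407, 0.303]
force: [3.2, -0.5, -4.6]
gripper_force: 25.6
```

View pics/s7.png

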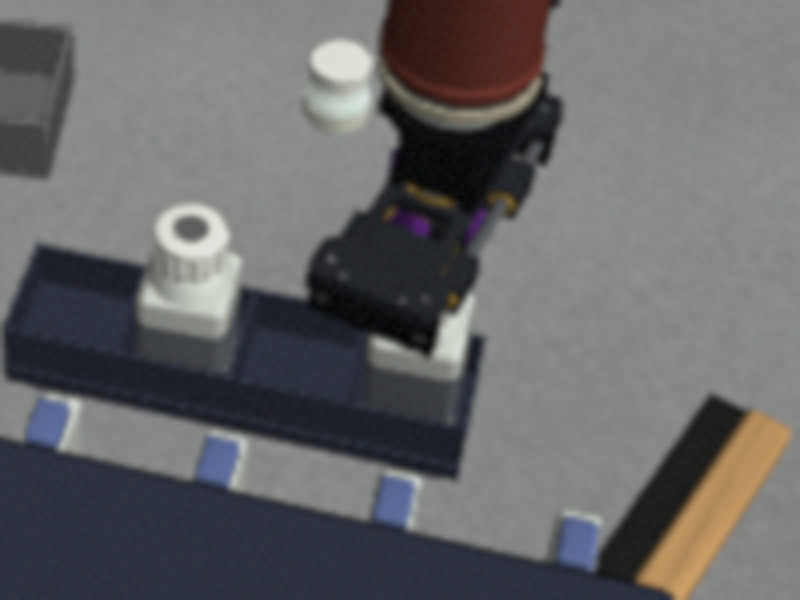

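The picture shows the bottle inside bay 3 at (415,340), still hanging a few millimetres up and nearly square. I lower it a bit more and release.

```bash

python3 -m inch '[{"x":0,"y":0,"z":0.003,"ax":0,"ay":0,"az":0},{"x":0,"y":0,"z":0.006,"ax":0,"ay":0,"az":0},{"x":0,"y":0,"z":0.006,"ax":0,"ay":0,"az":0},{"x":0,"y":0,"z":0.006,"ax":0,"ay":0,"az":0},{"x":0,"y":0,"z":0.006,"ax":0,"ay":0,"az":0}]' |grep -E 'ee|force'
python3 -m inch '[{"x":0,"y":0,"z":0,"ax":0,"ay":0,"az":0},{"x":0,"y":0,"z":0,"ax":0,"ay":0,"az":0},{"x":0,"y":0,"z":0,"ax":0,"ay":0,"az":0},{"x":0,"y":0,"z":0,"ax":0,"ay":0,"az":0},{"x":0,"y":0,"z":0,"ax":0,"ay":0,"az":0}]' 0.6 |grep -E 'ee|force|wid'
python3 -m inch '[{"x":0,"y":0,"z":-0.05,"ax":0,"ay":0,"az":0},{"x":0,"y":0,"z":-0.1,"ax":0,"ay":0,"az":0},{"x":0,"y":0,"z":-0.15,"ax":0,"ay":0,"az":0},{"x":-0.06,"y":0,"z":-0.2,"ax":0,"ay":0,"az":0},{"x":-0.12,"y":0,"z":-0.2,"ax":0,"ay":0,"az":0}]' >/dev/null
python3 -m inch '[{"x":-0.06,"y":-0.03,"z":0,"ax":0,"ay":0,"az":0},{"x":-0.12,"y":-0.06,"z":0,"ax":0,"ay":0,"az":0},{"x":-0.18,"y":-0.09,"z":0,"ax":0,"ay":0,"az":0},{"x":-0.24,"y":-0.12,"z":0,"ax":0,"ay":0,"az":0},{"x":-0.29,"y":-0.15,"z":0,"ax":0,"ay":0,"az":0}]' >/dev/null
python3 - <<'E'
from h import *
where();c=get_calibration('wrist')
for n in('top','wrist','scene'):
  c=get_calibration(n);im,d=read_camera(n);P=cloud(c,d);np.savez(n+'8.npz',im=im,d=d,c=c)
  if n=='wrist':cv2.imwrite('pics/w8.png',im)
  for a,ce,m in blobs((P[...,2]>.147)&(P[...,2]<.165)&(P[...,0]>.5)&(P[...,0]<.7)&(P[...,1]>.0)&(P[...,1]<.5),30):
    q=P[m];q=q[q[:,2]>.1495];pl=np.linalg.lstsq(np.c_[q[:,:2]-q[:,:2].mean(0),np.ones(len(q))],q[:,2],rcond=None)[0];print(n,a,ce.round(1),q.mean(0).round(4),'tilt',pl[:2].round(3))
E
```

```text
ee_pos: [0.6257, 0.2412, 0.3003]
force: [0.9, 0.8, 2.7]
gripper_force: 25.5
ee_pos: [0.6257, 0.2406, 0.2994]
force: [0.8, -0.9, -0.3]
grip_width: 0.0663
gripper_force: 0.0
t27.05 grasp [0.4766 0.022  0.2555] psi 75.7 z [-0. -0. -1.] F [ 0.1 -0.9 -0.1] w 0.0696 gf 0.0
top 169 [283.8 170.2] [0.6259 0.0989 0.1536] tilt [-0.026 -0.005]
top 168 [235.3 171.7] [0.6179 0.2412 0.1536] tilt [0.047 0.016]
wrist 3810 [511.6  36.4] [0.6248 0.0995 0.1526] tilt [0.013 0.003]
scene 222 [347.  228.2] [0.6272 0.1003 0.1536] tilt [-0.011 -0.016]
scene 230 [407.2 237.9] [0.6191 0.2436 0.1537] tilt [-0.009  0.007]
```

Both full bottles are down at the same cap height (0.1536): bay 1 at (0.626,0.099) and bay 3 at (0.618,0.2415). Next is the stopcock.

```bash

python3 -m inch '[{"x":-0.06,"y":0.016,"z":0,"ax":0,"ay":0,"az":0},{"x":-0.12,"y":0.032,"z":0,"ax":0,"ay":0,"az":0},{"x":-0.18,"y":0.048,"z":0,"ax":0,"ay":0,"az":0},{"x":-0.24,"y":0.064,"z":0,"ax":0,"ay":0,"az":0},{"x":-0.3,"y":0.08,"z":0,"ax":0,"ay":0,"az":0}]' 0 >/dev/null
python3 -m inch '[{"x":-0.06,"y":0.016,"z":0,"ax":0,"ay":0,"az":0.038},{"x":-0.12,"y":0.032,"z":0,"ax":0,"ay":0,"az":0.076},{"x":-0.18,"y":0.048,"z":0,"ax":0,"ay":0,"az":0.114},{"x":-0.24,"y":0.064,"z":0,"ax":0,"ay":0,"az":0.152},{"x":-0.3,"y":0.08,"z":0,"ax":0,"ay":0,"az":0.19}]' >/dev/null
python3 -m inch '[{"x":0,"y":0,"z":0,"ax":0,"ay":0,"az":0.038},{"x":0,"y":0,"z":0,"ax":0,"ay":0,"az":0.076},{"x":0,"y":0,"z":0,"ax":0,"ay":0,"az":0.114},{"x":0,"y":0,"z":0,"ax":0,"ay":0,"az":0.152},{"x":0,"y":0,"z":0,"ax":0,"ay":0,"az":0.19}]' >/dev/null
python3 -m inch '[{"x":0,"y":0,"z":0,"ax":0,"ay":0,"az":0.035},{"x":0,"y":0,"z":0,"ax":0,"ay":0,"az":0.07},{"x":0,"y":0,"z":0,"ax":0,"ay":0,"az":0.107},{"x":0,"y":0,"z":0,"ax":0,"ay":0,"az":0.107},{"x":0,"y":0,"z":0,"ax":0,"ay":0,"az":0.107}]' >/dev/null
python3 - <<'E'
from h import *
where();plan([.473,-.379,.132],-12)
E
```

```text
t28.87 grasp [ 0.4841 -0.3476  0.2554] psi -11.6 z [-0.  0. -1.] F [-0.5  0.7 -0.5] w 0.0438 gf 0.0
t28.9 shift [-0.0076  0.055   0.2057] turn [-0.0001  0.0001  0.0024] rows 3.1
```

```bash

python3 -m inch '[{"x":-0.0076,"y":0.055,"z":0.0,"ax":0,"ay":0,"az":0},{"x":-0.0076,"y":0.055,"z":0.04,"ax":0,"ay":0,"az":0},{"x":-0.0076,"y":0.055,"z":0.1,"ax":0,"ay":0,"az":0},{"x":-0.0076,"y":0.055,"z":0.16,"ax":0,"ay":0,"az":0},{"x":-0.0076,"y":0.055,"z":0.205,"ax":0,"ay":0,"az":0}]' 0 20|grep -E 'ee|force'
python3 -m inch '[{"x":0,"y":0,"z":0,"ax":0,"ay":0,"az":0},{"x":0,"y":0,"z":0,"ax":0,"ay":0,"az":0},{"x":0,"y":0,"z":0,"ax":0,"ay":0,"az":0},{"x":0,"y":0,"z":0,"ax":0,"ay":0,"az":0},{"x":0,"y":0,"z":0,"ax":0,"ay":0,"az":0}]' -1 20|grep -E 'ee|force'
python3 -m inch '[{"x":0,"y":0,"z":0,"ax":0,"ay":0,"az":0},{"x":0,"y":0,"z":0,"ax":0,"ay":0,"az":0},{"x":0,"y":0,"z":0,"ax":0,"ay":0,"az":0},{"x":0,"y":0,"z":0,"ax":0,"ay":0,"az":0},{"x":0,"y":0,"z":0,"ax":0,"ay":0,"az":0}]'
python3 - <<'E'
from h import *
where()
E
```

```text
ee_pos: [0.4717, -0.3791, 0.2939]
force: [-0.1, 0.1, -0.6]
gripper_force: 0.0
ee_pos: [0.4726, -0.3799, 0.299]
force: [-0.4, -0.8, 1.1]
gripper_force: 0.0
t: 30.12
ee_pos: [0.4724, -0.3794, 0.2983]
orientation: [0.0, 0.995, -0.103, 0.001]
force: [-1.1, 1.5, 5.8]
grip_width: 0.0098
gripper_force: 20.0
t30.12 grasp [ 0.4727 -0.3796  0.1343] psi -11.8 z [ 0.002 -0.001 -1.   ] F [-1.1  1.5  5.8] w 0.0098 gf 20.0
```

```bash

python3 -m inch '[{"x":0.0006,"y":0.0097,"z":0,"ax":0,"ay":0,"az":-0.039},{"x":0.0024,"y":0.0194,"z":0,"ax":0,"ay":0,"az":-0.078},{"x":0.0053,"y":0.0287,"z":0,"ax":0,"ay":0,"az":-0.117},{"x":0.0094,"y":0.0376,"z":0,"ax":0,"ay":0,"az":-0.156},{"x":0.0145,"y":0.0459,"z":0,"ax":0,"ay":0,"az":-0.194}]' |grep -E 'ee|force'
python3 -m inch '[{"x":0.0006,"y":0.0097,"z":0,"ax":0,"ay":0,"az":-0.039},{"x":0.0024,"y":0.0194,"z":0,"ax":0,"ay":0,"az":-0.078},{"x":0.0053,"y":0.0287,"z":0,"ax":0,"ay":0,"az":-0.117},{"x":0.0094,"y":0.0376,"z":0,"ax":0,"ay":0,"az":-0.156},{"x":0.0145,"y":0.0459,"z":0,"ax":0,"ay":0,"az":-0.194}]' |grep -E 'ee|force'
python3 - <<'E'
from h import *
where()
E
```

```text
ee_pos: [0.4755, -0.4083, 0.2983]
force: [2.3, 3.6, 4.2]
gripper_force: 20.0
ee_pos: [0.4945, -0.4303, 0.2983]
force: [2.1, 1.7, 4.4]
gripper_force: 20.0
t30.95 grasp [ 0.4949 -0.4305  0.1343] psi 58.4 z [ 0.003 -0.001 -1.   ] F [2.1 1.7 4.4] w 0.0096 gf 20.0
```

```bash

python3 -m inch '[{"x":0.0006,"y":0.0097,"z":0,"ax":0,"ay":0,"az":-0.039},{"x":0.0024,"y":0.0194,"z":0,"ax":0,"ay":0,"az":-0.078},{"x":0.0048,"y":0.0274,"z":0,"ax":0,"ay":0,"az":-0.111},{"x":0.0058,"y":0.03,"z":0,"ax":0,"ay":0,"az":-0.122},{"x":0.0058,"y":0.03,"z":0,"ax":0,"ay":0,"az":-0.122}]' |grep -E 'ee|force'
python3 -m inch '[{"x":0.0,"y":0.002,"z":0,"ax":0,"ay":0,"az":-0.011},{"x":0.0,"y":0.005,"z":0,"ax":0,"ay":0,"az":-0.02},{"x":0.0,"y":0.005,"z":0,"ax":0,"ay":0,"az":-0.02},{"x":0.0,"y":0.005,"z":0,"ax":0,"ay":0,"az":-0.02},{"x":0.0,"y":0.005,"z":0,"ax":0,"ay":0,"az":-0.02}]' |grep -E 'ee|force'
python3 - <<'E'
from h import *
where()
E
```

```text
ee_pos: [0.5107, -0.4368, 0.2982]
force: [-4.3, 4.5, 8.4]
gripper_force: 20.0
ee_pos: [0.5119, -0.4369, 0.2979]
force: [-14.4, 8.8, 15.1]
gripper_force: 20.2
t31.78 grasp [ 0.511  -0.4366  0.1339] psi 83.5 z [-0.005  0.002 -1.   ] F [-14.4   8.8  15.1] w 0.0108 gf 20.2
```

```bash

python3 -m inch '[{"x":0,"y":0,"z":0,"ax":0,"ay":0,"az":0},{"x":0,"y":0,"z":0,"ax":0,"ay":0,"az":0},{"x":0,"y":0,"z":0,"ax":0,"ay":0,"az":0},{"x":0,"y":0,"z":0,"ax":0,"ay":0,"az":0},{"x":0,"y":0,"z":0,"ax":0,"ay":0,"az":0}]' 0|grep -E 'ee|force|wid'
python3 -m inch '[{"x":0,"y":0,"z":-0.05,"ax":0,"ay":0,"az":0},{"x":0,"y":0,"z":-0.1,"ax":0,"ay":0,"az":0},{"x":0,"y":0,"z":-0.17,"ax":0,"ay":0,"az":0},{"x":0,"y":0,"z":-0.24,"ax":0,"ay":0,"az":0},{"x":0,"y":0,"z":-0.3,"ax":0,"ay":0,"az":0}]' >/dev/null
python3 -m inch '[{"x":0,"y":0,"z":0,"ax":0,"ay":0,"az":0.038},{"x":0,"y":0,"z":0,"ax":0,"ay":0,"az":0.076},{"x":0,"y":0,"z":0,"ax":0,"ay":0,"az":0.114},{"x":0,"y":0,"z":0,"ax":0,"ay":0,"az":0.152},{"x":0,"y":0,"z":0,"ax":0,"ay":0,"az":0.19}]' >/dev/null
python3 -m inch '[{"x":0,"y":0,"z":0,"ax":0,"ay":0,"az":0.038},{"x":0,"y":0,"z":0,"ax":0,"ay":0,"az":0.076},{"x":0,"y":0,"z":0,"ax":0,"ay":0,"az":0.114},{"x":0,"y":0,"z":0,"ax":0,"ay":0,"az":0.152},{"x":0,"y":0,"z":0,"ax":0,"ay":0,"az":0.19}]' >/dev/null
python3 - <<'E'
from h import *
where();plan([.46,-.22,.30],0)
E
```

```text
ee_pos: [0.5137, -0.4375, 0.2969]
force: [-0.3, -0.3, 0.5]
grip_width: 0.0366
gripper_force: 0.0
t33.45 grasp [ 0.5138 -0.4374  0.3127] psi 14.8 z [ 0. -0. -1.] F [-0.1  0.4  0.1] w 0.0436 gf 0.0
t33.5 shift [ 0.0061 -0.3732  0.0211] turn [ 0.     -0.      0.0824] rows 5.4
```

```bash

python3 -m inch '[{"x":0,"y":-0.06,"z":0,"ax":0,"ay":0,"az":0.02},{"x":0,"y":-0.12,"z":0,"ax":0,"ay":0,"az":0.04},{"x":0,"y":-0.18,"z":0,"ax":0,"ay":0,"az":0.06},{"x":0.003,"y":-0.25,"z":0.01,"ax":0,"ay":0,"az":0.082},{"x":0.006,"y":-0.32,"z":0.02,"ax":0,"ay":0,"az":0.082}]' >/dev/null
python3 -m inch '[{"x":0,"y":-0.053,"z":0,"ax":0,"ay":0,"az":0},{"x":0,"y":-0.053,"z":0,"ax":0,"ay":0,"az":0},{"x":0,"y":-0.053,"z":0,"ax":0,"ay":0,"az":0},{"x":0,"y":-0.053,"z":0,"ax":0,"ay":0,"az":0},{"x":0,"y":-0.053,"z":0,"ax":0,"ay":0,"az":0}]' >/dev/null
python3 - <<'E'
from h import *
where();c=get_calibration('wrist');im,d=read_camera('wrist');cv2.imwrite('pics/w9.png',im);np.savez('w9.npz',im=im,d=d,c=c);P=cloud(c,d)
U=np.mgrid[:400,:640]
for a,ce,m in blobs((P[...,2]>.155)&(P[...,2]<.175)&(U[0]<235)&(P[...,0]<.7),40):
    p=P[m];print(a,ce.round(1),p.min(0).round(4),p.max(0).round(4),cv2.minAreaRect((p[:,:2]*1000).astype(np.float32)))
E
```

```text
t34.28 grasp [ 0.467  -0.2223  0.301 ] psi 0.3 z [ 0. -0. -1.] F [-0.3 -0.3 -0.7] w 0.0432 gf 0.0
373 [323.3  27.1] [ 0.5942 -0.2333  0.1552] [ 0.6045 -0.2158  0.1671] ((599.4122924804688, -224.58206176757812), (17.478979110717773, 10.283817291259766), 88.72494506835938)
```

View pics/w9.png

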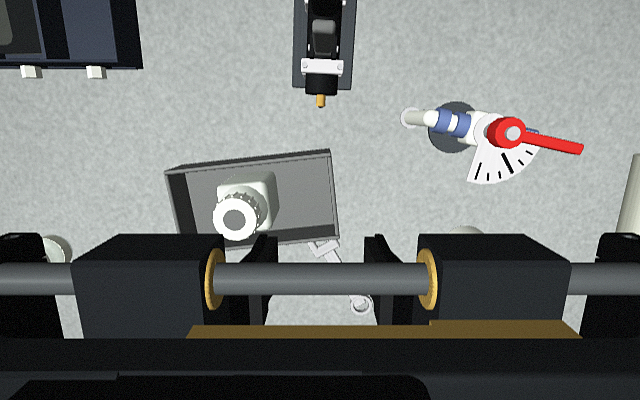

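The wrist view shows the pump at (320,40) with its grey trigger top at (323,27), which is (0.599,-0.2246). The lever lies along the pipe (fully open) and the spent bottle stands in the crate. I'll check clearance around the pump.

```bash

python3 - <<'E'
from h import *
for n in('top8','scene8'):
  z=np.load(n+'.npz',allow_pickle=True);P=cloud(z['c'].item(),z['d']).reshape(-1,3)
  for x in np.arange(.55,.76,.01):
    m=(abs(P[:,0]-x)<.005)&(abs(P[:,1]+.222)<.016)
    if m.any(): print(n,round(x,3),P[m][:,2].max().round(3),P[m][P[m][:,2]>.1][:,1].mean().round(4) if (P[m][:,2]>.1).any() else '')
plan([.6305,-.225,.25],89)
E
```

```text
top8 0.55 0.063 
top8 0.56 0.077 
top8 0.57 0.076 
top8 0.58 0.08 
top8 0.59 0.168 -0.2241
top8 0.6 0.172 -0.2223
top8 0.61 0.083 
top8 0.62 0.077 
top8 0.63 0.175 -0.2241
top8 0.64 0.177 -0.2222
top8 0.65 0.176 -0.223
top8 0.66 0.077 
top8 0.67 0.077 
top8 0.68 0.076 
top8 0.69 0.066 
top8 0.7 0.066 
top8 0.71 0.065 
top8 0.72 0.067 
top8 0.73 0.06 
top8 0.74 0.008 
top8 0.75 0.006 
scene8 0.55 0.061 
scene8 0.56 0.074 
scene8 0.57 0.075 
scene8 0.58 0.075 
scene8 0.59 0.163 -0.2194
scene8 0.6 0.167 -0.2216
scene8 0.61 0.164 -0.2215
scene8 0.62 0.074 
scene8 0.63 0.171 -0.2181
scene8 0.64 0.172 -0.2174
scene8 0.65 0.169 -0.2235
scene8 0.66 0.155 -0.2209
scene8 0.67 0.073 
scene8 0.68 0.076 
scene8 0.69 0.062 
scene8 0.7 0.063 
scene8 0.71 0.063 
scene8 0.72 0.061 
scene8 0.73 0.062 
scene8 0.74 0.007 
scene8 0.75 0.006 
t34.3 shift [0.2725 0.0058 0.0847] turn [-1.000e-04 -0.000e+00 -4.929e-01] rows 12.4
```

```bash

python3 -m inch '[{"x":0.05,"y":0,"z":0,"ax":0,"ay":0,"az":-0.038},{"x":0.1,"y":0,"z":0,"ax":0,"ay":0,"az":-0.076},{"x":0.16,"y":0,"z":0,"ax":0,"ay":0,"az":-0.114},{"x":0.22,"y":0.003,"z":0,"ax":0,"ay":0,"az":-0.152},{"x":0.2725,"y":0.003,"z":0,"ax":0,"ay":0,"az":-0.19}]' 1 30 >/dev/null
python3 -m inch '[{"x":0,"y":0,"z":0,"ax":0,"ay":0,"az":-0.038},{"x":0,"y":0,"z":0,"ax":0,"ay":0,"az":-0.076},{"x":0,"y":0,"z":0,"ax":0,"ay":0,"az":-0.114},{"x":0,"y":0,"z":0,"ax":0,"ay":0,"az":-0.152},{"x":0,"y":0,"z":0,"ax":0,"ay":0,"az":-0.19}]' >/dev/null
python3 -m inch '[{"x":0,"y":0,"z":0,"ax":0,"ay":0,"az":-0.038},{"x":0,"y":0,"z":0,"ax":0,"ay":0,"az":-0.076},{"x":0,"y":0,"z":0.03,"ax":0,"ay":0,"az":-0.113},{"x":0,"y":0,"z":0.06,"ax":0,"ay":0,"az":-0.113},{"x":0,"y":0,"z":0.085,"ax":0,"ay":0,"az":-0.113}]' >/dev/null
python3 - <<'E'
from h import *
where();plan([.6305,-.224,.14],89)
E
```

```text
t35.58 grasp [ 0.6303 -0.2232  0.2482] psi 89.1 z [-0.001  0.001 -1.   ] F [0.2 0.2 0.1] w 0.0873 gf 0.0
t35.6 shift [-0.0013  0.0003  0.1803] turn [-0.0003 -0.0002  0.0003] rows 2.6
```

```bash

python3 -m inch '[{"x":-0.001,"y":0,"z":0.05,"ax":0,"ay":0,"az":0},{"x":-0.001,"y":0,"z":0.1,"ax":0,"ay":0,"az":0},{"x":-0.001,"y":0,"z":0.15,"ax":0,"ay":0,"az":0},{"x":-0.001,"y":0,"z":0.18,"ax":0,"ay":0,"az":0},{"x":-0.001,"y":0,"z":0.18,"ax":0,"ay":0,"az":0}]' |grep -E 'ee|force'
python3 -m inch '[{"x":0,"y":0,"z":0,"ax":0,"ay":0,"az":0},{"x":0,"y":0,"z":0,"ax":0,"ay":0,"az":0},{"x":0,"y":0,"z":0,"ax":0,"ay":0,"az":0},{"x":0,"y":0,"z":0,"ax":0,"ay":0,"az":0},{"x":0,"y":0,"z":0,"ax":0,"ay":0,"az":0}]' -1 30
python3 -m inch '[{"x":0,"y":0,"z":0,"ax":0,"ay":0,"az":0},{"x":0,"y":0,"z":0,"ax":0,"ay":0,"az":0},{"x":0,"y":0,"z":0,"ax":0,"ay":0,"az":0},{"x":0,"y":0,"z":0,"ax":0,"ay":0,"az":0},{"x":0,"y":0,"z":0,"ax":0,"ay":0,"az":0}]'
python3 -m inch '[{"x":0,"y":0,"z":0,"ax":0,"ay":0,"az":0},{"x":0,"y":0,"z":0,"ax":0,"ay":0,"az":0},{"x":0,"y":0,"z":0,"ax":0,"ay":0,"az":0},{"x":0,"y":0,"z":0,"ax":0,"ay":0,"az":0},{"x":0,"y":0,"z":0,"ax":0,"ay":0,"az":0}]'
python3 -c "
from h import *
where()"
```

```text
ee_pos: [0.629, -0.2236, 0.3004]
force: [-0.6, -0.6, -1.2]
gripper_force: 0.0
t: 36.42
ee_pos: [0.6301, -0.2225, 0.3073]
orientation: [0.0, 0.713, 0.702, -0.001]
force: [-7.6, -0.7, 5.2]
grip_width: 0.0617
gripper_force: 3.9
t: 36.83
ee_pos: [0.6302, -0.2227, 0.307]
orientation: [0.0, 0.713, 0.701, -0.001]
force: [-6.3, -1.1, 6.2]
grip_width: 0.0453
gripper_force: 30.0
t: 37.25
ee_pos: [0.6302, -0.2227, 0.307]
orientation: [0.0, 0.713, 0.701, -0.001]
force: [-5.3, -2.0, 6.6]
grip_width: 0.0458
gripper_force: 30.0
t37.25 grasp [ 0.6301 -0.2229  0.143 ] psi 89.1 z [-0.001 -0.001 -1.   ] F [-5.3 -2.   6.6] w 0.0458 gf 30.0
```

```bash
Z='wait'
python3 -m inch '[{"x":0,"y":0,"z":0,"ax":0,"ay":0,"az":0},{"x":0,"y":0,"z":0,"ax":0,"ay":0,"az":0},{"x":0,"y":0,"z":0,"ax":0,"ay":0,"az":0},{"x":0,"y":0,"z":0,"ax":0,"ay":0,"az":0},{"x":0,"y":0,"z":0,"ax":0,"ay":0,"az":0}]' 1 |grep -E 'wid|force'
python3 -m inch '[{"x":0,"y":0,"z":0,"ax":0,"ay":0,"az":0},{"x":0,"y":0,"z":0,"ax":0,"ay":0,"az":0},{"x":0,"y":0,"z":0,"ax":0,"ay":0,"az":0},{"x":0,"y":0,"z":0,"ax":0,"ay":0,"az":0},{"x":0,"y":0,"z":0,"ax":0,"ay":0,"az":0}]' |grep -E 'wid|force'
python3 -m inch '[{"x":0,"y":0,"z":0,"ax":0,"ay":0,"az":0},{"x":0,"y":0,"z":0,"ax":0,"ay":0,"az":0},{"x":0,"y":0,"z":0,"ax":0,"ay":0,"az":0},{"x":0,"y":0,"z":0,"ax":0,"ay":0,"az":0},{"x":0,"y":0,"z":0,"ax":0,"ay":0,"az":0}]' |grep -E 'wid|force'
python3 -m inch '[{"x":0,"y":0,"z":0,"ax":0,"ay":0,"az":0},{"x":0,"y":0,"z":0,"ax":0,"ay":0,"az":0},{"x":0,"y":0,"z":0,"ax":0,"ay":0,"az":0},{"x":0,"y":0,"z":0,"ax":0,"ay":0,"az":0},{"x":0,"y":0,"z":0,"ax":0,"ay":0,"az":0}]' -1 35 |grep -E 'wid|force'
python3 -m inch '[{"x":0,"y":0,"z":0,"ax":0,"ay":0,"az":0},{"x":0,"y":0,"z":0,"ax":0,"ay":0,"az":0},{"x":0,"y":0,"z":0,"ax":0,"ay":0,"az":0},{"x":0,"y":0,"z":0,"ax":0,"ay":0,"az":0},{"x":0,"y":0,"z":0,"ax":0,"ay":0,"az":0}]' |grep -E 'wid|force'
python3 -m inch '[{"x":0,"y":0,"z":0,"ax":0,"ay":0,"az":0},{"x":0,"y":0,"z":0,"ax":0,"ay":0,"az":0},{"x":0,"y":0,"z":0,"ax":0,"ay":0,"az":0},{"x":0,"y":0,"z":0,"ax":0,"ay":0,"az":0},{"x":0,"y":0,"z":0,"ax":0,"ay":0,"az":0}]' |grep -E 'wid|force'
python3 - <<'E'
from h import *
im,d=read_camera('scene');cv2.imwrite('pics/s10.png',cv2.resize(im[140:270,150:290],None,fx=5,fy=5,interpolation=cv2.INTER_CUBIC))
E
python3 -m inch '[{"x":0,"y":0,"z":0,"ax":0,"ay":0,"az":0},{"x":0,"y":0,"z":0,"ax":0,"ay":0,"az":0},{"x":0,"y":0,"z":0,"ax":0,"ay":0,"az":0},{"x":0,"y":0,"z":0,"ax":0,"ay":0,"az":0},{"x":0,"y":0,"z":0,"ax":0,"ay":0,"az":0}]' 1 |grep -E 'wid|force'
python3 -m inch '[{"x":0,"y":0,"z":0,"ax":0,"ay":0,"az":0},{"x":0,"y":0,"z":0,"ax":0,"ay":0,"az":0},{"x":0,"y":0,"z":0,"ax":0,"ay":0,"az":0},{"x":0,"y":0,"z":0,"ax":0,"ay":0,"az":0},{"x":0,"y":0,"z":0,"ax":0,"ay":0,"az":0}]' |grep -E 'wid|force'
python3 -m inch '[{"x":0,"y":0,"z":0,"ax":0,"ay":0,"az":0},{"x":0,"y":0,"z":0,"ax":0,"ay":0,"az":0},{"x":0,"y":0,"z":0,"ax":0,"ay":0,"az":0},{"x":0,"y":0,"z":0,"ax":0,"ay":0,"az":0},{"x":0,"y":0,"z":0,"ax":0,"ay":0,"az":0}]' |grep -E 'wid|force'
```

```text
force: [-3.5, -0.2, 3.0]
grip_width: 0.0708
gripper_force: 1.6
force: [-0.5, -0.2, -0.5]
grip_width: 0.0864
gripper_force: 0.0
force: [-0.8, -0.4, 0.2]
grip_width: 0.0869
gripper_force: 0.0
force: [-7.5, 1.4, 6.0]
grip_width: 0.0613
gripper_force: 3.8
force: [-2.6, -1.0, 0.4]
grip_width: 0.0456
gripper_force: 34.8
force: [-4.5, -2.0, 0.5]
grip_width: 0.0456
gripper_force: 34.8
force: [-3.2, -1.6, -2.1]
grip_width: 0.0708
gripper_force: 1.6
force: [0.4, -1.0, -0.1]
grip_width: 0.0867
gripper_force: 0.0
force: [0.8, -0.4, 0.4]
grip_width: 0.0871
gripper_force: 0.0
```

View pics/s10.png

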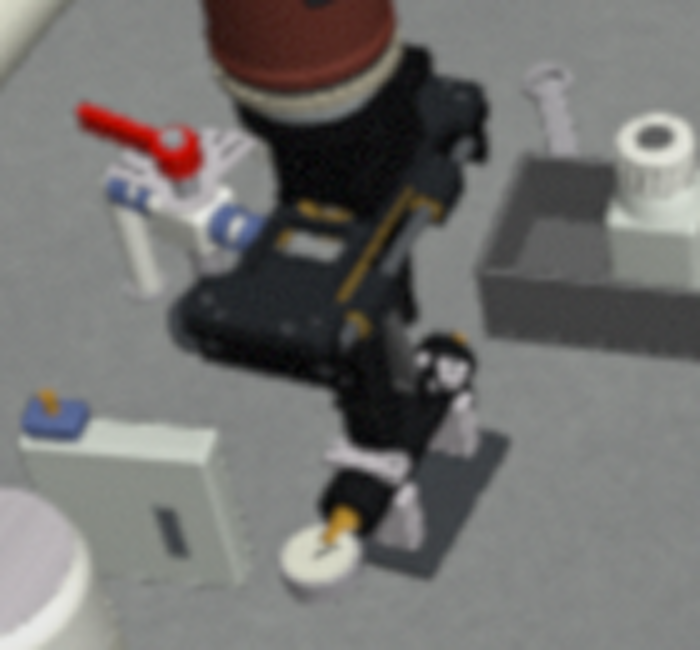

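The picture shows the pump clamped during the second squeeze, with the red lever still along the pipe. Next I lift off and return to the lever.

```bash

python3 -m inch '[{"x":0,"y":0,"z":-0.04,"ax":0,"ay":0,"az":0},{"x":0,"y":0,"z":-0.08,"ax":0,"ay":0,"az":0},{"x":0,"y":0,"z":-0.12,"ax":0,"ay":0,"az":0},{"x":0,"y":0,"z":-0.16,"ax":0,"ay":0,"az":0},{"x":0,"y":0,"z":-0.2,"ax":0,"ay":0,"az":0}]' |grep -E 'ee|force'
python3 -m inch '[{"x":-0.05,"y":-0.03,"z":0,"ax":0,"ay":0,"az":0.02},{"x":-0.11,"y":-0.06,"z":0,"ax":0,"ay":0,"az":0.04},{"x":-0.17,"y":-0.1,"z":0,"ax":0,"ay":0,"az":0.06},{"x":-0.23,"y":-0.14,"z":0,"ax":0,"ay":0,"az":0.061},{"x":-0.29,"y":-0.18,"z":0,"ax":0,"ay":0,"az":0.061}]' 0 20 >/dev/null
python3 -m inch '[{"x":-0.03,"y":0,"z":0,"ax":0,"ay":0,"az":0},{"x":-0.05,"y":0,"z":0,"ax":0,"ay":0,"az":0},{"x":-0.05,"y":0,"z":0,"ax":0,"ay":0,"az":0},{"x":-0.05,"y":0,"z":0,"ax":0,"ay":0,"az":0},{"x":-0.05,"y":0,"z":0,"ax":0,"ay":0,"az":0}]' >/dev/null
python3 - <<'E'
from h import *
where();plan([.511,-.4365,.133],78)
E
```

```text
ee_pos: [0.6304, -0.2221, 0.4272]
force: [0.0, -0.4, 0.9]
gripper_force: 0.0
t42.30 grasp [ 0.5182 -0.4173  0.262 ] psi 78.4 z [ 0.001  0.001 -1.   ] F [ 0.   1.4 -0.3] w 0.0440 gf 0.0
t42.3 shift [-0.0337 -0.0053  0.2149] turn [ 0.0002 -0.0005  0.002 ] rows 3.1
```

```bash

python3 -m inch '[{"x":-0.0337,"y":-0.005,"z":0,"ax":0,"ay":0,"az":0},{"x":-0.0337,"y":-0.005,"z":0.05,"ax":0,"ay":0,"az":0},{"x":-0.0337,"y":-0.005,"z":0.11,"ax":0,"ay":0,"az":0},{"x":-0.0337,"y":-0.005,"z":0.17,"ax":0,"ay":0,"az":0},{"x":-0.0337,"y":-0.005,"z":0.213,"ax":0,"ay":0,"az":0}]' |grep -E 'ee|force'
python3 -m inch '[{"x":0,"y":0,"z":0,"ax":0,"ay":0,"az":0},{"x":0,"y":0,"z":0,"ax":0,"ay":0,"az":0},{"x":0,"y":0,"z":0,"ax":0,"ay":0,"az":0},{"x":0,"y":0,"z":0,"ax":0,"ay":0,"az":0},{"x":0,"y":0,"z":0,"ax":0,"ay":0,"az":0}]' -1 20 |grep -E 'ee|force'
python3 -m inch '[{"x":0,"y":0,"z":0,"ax":0,"ay":0,"az":0},{"x":0,"y":0,"z":0,"ax":0,"ay":0,"az":0},{"x":0,"y":0,"z":0,"ax":0,"ay":0,"az":0},{"x":0,"y":0,"z":0,"ax":0,"ay":0,"az":0},{"x":0,"y":0,"z":0,"ax":0,"ay":0,"az":0}]' |grep -E 'ee|force'
python3 -c "
from h import *
where()"
python3 -m inch '[{"x":0.0002,"y":-0.0063,"z":0,"ax":0,"ay":0,"az":0.025},{"x":0.001,"y":-0.0125,"z":0,"ax":0,"ay":0,"az":0.05},{"x":0.0022,"y":-0.0187,"z":0,"ax":0,"ay":0,"az":0.075},{"x":0.0039,"y":-0.0247,"z":0,"ax":0,"ay":0,"az":0.1},{"x":0.0061,"y":-0.0306,"z":0,"ax":0,"ay":0,"az":0.125}]' |grep -E 'ee|force'
python3 -m inch '[{"x":0.0002,"y":-0.0063,"z":0,"ax":0,"ay":0,"az":0.025},{"x":0.001,"y":-0.0125,"z":0,"ax":0,"ay":0,"az":0.05},{"x":0.0022,"y":-0.0187,"z":0,"ax":0,"ay":0,"az":0.075},{"x":0.0039,"y":-0.0247,"z":0,"ax":0,"ay":0,"az":0.1},{"x":0.0061,"y":-0.0306,"z":0,"ax":0,"ay":0,"az":0.125}]' |grep -E 'ee|force'
python3 -m inch '[{"x":0,"y":0,"z":0,"ax":0,"ay":0,"az":0},{"x":0,"y":0,"z":0,"ax":0,"ay":0,"az":0},{"x":0,"y":0,"z":0,"ax":0,"ay":0,"az":0},{"x":0,"y":0,"z":0,"ax":0,"ay":0,"az":0},{"x":0,"y":0,"z":0,"ax":0,"ay":0,"az":0}]' |grep -E 'ee|force'
python3 - <<'E'
from h import *
where();s=read_state();Rc=rot(s['orientation']).as_matrix();g=s['ee_pos']+Rc[:,2]*.164-[.52,-.3893,0];print(np.degrees(np.arctan2(g[1],g[0]))+360,np.hypot(*g[:2]))
E
```

```text
ee_pos: [0.5103, -0.4363, 0.2953]
force: [0.0, -0.5, -0.1]
gripper_force: 0.0
ee_pos: [0.5102, -0.4391, 0.3006]
force: [-0.0, 0.8, -0.2]
gripper_force: 0.0
ee_pos: [0.5097, -0.4393, 0.2996]
force: [-1.3, -0.2, 5.9]
gripper_force: 20.0
t43.55 grasp [ 0.5099 -0.4395  0.1356] psi 78.1 z [ 0.002 -0.001 -1.   ] F [-1.3 -0.2  5.9] w 0.0098 gf 20.0
ee_pos: [0.4921, -0.4318, 0.2997]
force: [-2.8, 2.0, 7.9]
gripper_force: 20.2
ee_pos: [0.4785, -0.4184, 0.2996]
force: [-5.8, 2.6, 10.5]
gripper_force: 20.5
ee_pos: [0.4784, -0.4181, 0.2996]
force: [-8.1, 4.7, 12.8]
gripper_force: 20.2
t44.80 grasp [ 0.4782 -0.418   0.1356] psi 33.2 z [-0.002  0.    -1.   ] F [-8.1  4.7 12.8] w 0.0097 gf 20.2
214.49226321103507 0.05076075350549145
```

```bash

python3 -m inch '[{"x":0,"y":0,"z":0,"ax":0,"ay":0,"az":0},{"x":0,"y":0,"z":0,"ax":0,"ay":0,"az":0},{"x":0,"y":0,"z":0,"ax":0,"ay":0,"az":0},{"x":0,"y":0,"z":0,"ax":0,"ay":0,"az":0},{"x":0,"y":0,"z":0,"ax":0,"ay":0,"az":0}]' 0 |grep -E 'ee|force'
python3 -m inch '[{"x":0,"y":0,"z":-0.05,"ax":0,"ay":0,"az":0},{"x":0,"y":0,"z":-0.1,"ax":0,"ay":0,"az":0},{"x":0,"y":0,"z":-0.16,"ax":0,"ay":0,"az":0},{"x":-0.04,"y":0,"z":-0.22,"ax":0,"ay":0,"az":0},{"x":-0.08,"y":0,"z":-0.26,"ax":0,"ay":0,"az":0}]' |grep -E 'ee|force'
python3 -m inch '[{"x":0,"y":0,"z":0,"ax":0,"ay":0,"az":0},{"x":0,"y":0,"z":0,"ax":0,"ay":0,"az":0},{"x":0,"y":0,"z":0,"ax":0,"ay":0,"az":0},{"x":0,"y":0,"z":0,"ax":0,"ay":0,"az":0},{"x":0,"y":0,"z":0,"ax":0,"ay":0,"az":0}]' |grep -E 'ee|force'
python3 - <<'E'
from h import *
where();c=get_calibration('wrist');im,d=read_camera('wrist');P=cloud(c,d);cv2.imwrite('pics/w11.png',cv2.resize(im[0:230,200:500],None,fx=2.6,fy=2.6,interpolation=cv2.INTER_CUBIC))
hsv=cv2.cvtColor(im,cv2.COLOR_BGR2HSV)
red=((hsv[...,0]<8)|(hsv[...,0]>172))&(hsv[...,1]>150)&(hsv[...,2]>90)&(P[...,2]>.134)&(P[...,2]<.15)
m=max(blobs(red),key=lambda b:b[0])[2];v,u=np.nonzero(m)
pts=np.array([onz(c,a,b,.138)[:2] for a,b in zip(u,v)]);r=np.hypot(*(pts-[.52,-.3893]).T);pts=pts[r>.022]
l=cv2.fitLine(pts.astype(np.float32),2,0,0.01,0.01).ravel();print('lever deg',np.degrees(np.arctan2(-l[1],-l[0]))%360,r.max())
c=get_calibration('top');im,d=read_camera('top');P=cloud(c,d)
for lo,hi in((.146,.16),(.118,.132)):
  for a,ce,m in blobs((P[...,2]>lo)&(P[...,2]<hi)&(P[...,0]>.3)&(P[...,0]<.7)&(abs(P[...,1]-.1)<.4),60): print(a,ce.round(1),P[m].mean(0).round(4))
m=(P[...,2]>.155)&(abs(P[...,0]-.6)<.02)&(abs(P[...,1]+.224)<.02);print('trigger top x',P[m].mean(0),P[m].min(0)[0],P[m].max(0)[0])
E
```

```text
ee_pos: [0.4791, -0.4184, 0.298]
force: [0.4, -0.1, 0.3]
gripper_force: 0.0
ee_pos: [0.44, -0.4434, 0.4574]
force: [0.6, -1.0, 0.4]
gripper_force: 0.0
ee_pos: [0.4395, -0.4438, 0.4527]
force: [-0.6, 0.0, 0.7]
gripper_force: 0.0
t46.05 grasp [ 0.4393 -0.4435  0.2887] psi 33.2 z [-0.001  0.002 -1.   ] F [-0.6  0.   0.7] w 0.0435 gf 0.0
lever deg 214.28049 0.06644495212820759
166 [283.7 170.2] [0.6255 0.0987 0.153 ]
162 [235.2 171.7] [0.6181 0.2416 0.1523]
158 [238.8 223.9] [0.4658 0.2295 0.1236]
150 [362.3 236. ] [ 0.4369 -0.1384  0.127 ]
trigger top x [ 0.59916367 -0.22463097  0.1638918 ] 0.5954938858328414 0.6052022811425933
```

View pics/w11.png

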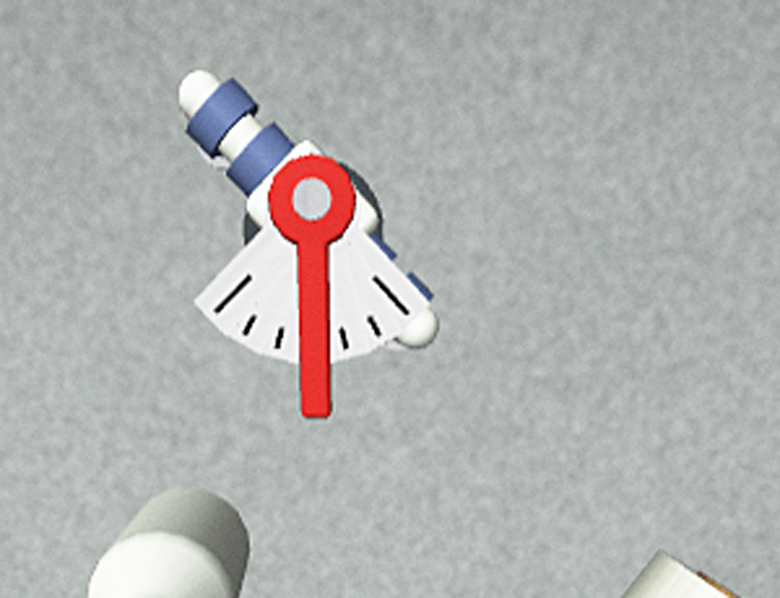

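The crop shows the red lever covering the thick 45° tick, evenly between the 30° ticks at (280,338) and the 60° tick at (343,338). The trigger and all bottles are in place, so I hand the job in.

```bash
python3 -c "
from workcell import workorder
print(workorder.finish_job())"
```

```text
the job is handed in; nothing more can be done
None
```

The changeover was handed in at about 46 s and gave no verdict; my last pictures and readings showed the spent bottle in the crate, both full bottles down in bays 1 and 3, the lever over the 45° mark and the trigger at rest after two squeezes.

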